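Unload the dip baskets into the covered parts tray

ROBOT

A 6-joint arm with a two-finger parallel gripper is mounted at the origin on a cart in front of the work surface, level with it; the furniture and walls round the work are solid. World frame = base frame: x ahead of the robot, y to its left, z up, the work surface at z = 0. Lengths are in mm, angles in rad, forces in N, time in s.
With the tool pointing down it reaches from about 275 to 775 mm from the base axis. Payload 14.6 kg.
Tool frame: the origin (TCP) lies at the very end of the fingers, on their centre line; the grasp point (between the pads) lies bot.pinch_z behind it (bot.pinch_z is the distance from the TCP to the grasp point, in mm); z points along the fingers, y is the line along which they close (so a half turn about z gives the same grasp; the last joint's range is limited). The gripper opens to 85 mm and grips with 20 to 120 N. Pads are 22 mm wide; open, the fingers measure 114 mm over their backs; the gripper's body (76 mm by 85 mm) begins 54 mm behind the grasp point. The pads swing forward as they close: fully open they stand 13 mm farther back than shut.
Start: joints at [-1.356, 0.263, -0.048, 1.259, 0, 1.415], TCP at [189.744, -489.515, 206.878] pointing down, gripper open.
Joint ranges: [-2.65, 2.65], [-0.89, 1.7], [-1.18, 1.37], [-2.13, 2.11], [-1.35, 1.29], [-3.14, 3.14]. Speed limits (rad/s): [1.89, 1.89, 2.57, 2.79, 3.14, 3.14].

INTERFACE

Orientations are given as a rotation vector (axis times angle).
In Python, from cell import monitor, get_image, camera_model, bot gives the robot as it stands.
- The arm moves only by the shell command python3 -m inch 'ROWS'. ROWS is JSON, a list of rows, each a list of 3 entries, a list of its own where there are three numbers: the shift along the tool's x, y, z in units of 150 mm (1.0 is 150 mm), then the turn, a rotation vector about the tool's x, y, z in units of 180 degrees (1.0 is 180 degrees), then the closure, from 0 (fully open) to 1 (shut). In form: [[[x, y, z], [ax, ay, az], claw], ...]. A call has 1 to 5 rows; each row shifts and turns the commanded pose from where the row before left it, along the tool's axes as they then stand; what a row does not reach is not made up. A row lasts 1/12 s, in which the tool goes at most 41.7 mm and 7.16 degrees, less where a joint would pass 70% of its speed; a pose out of reach is approached as far as the arm can. A call with a number of a shift or a turn outside -1 to 1 is refused whole. A call with a gripper value outside its range is refused whole. The fingers move at their own pace and stop on an object; the grip force is fixed at half the most. Time passes only in rows, so rows that do not move let the fingers close. It gives the time, the measured TCP pose, the force, the opening and the grip force at its end, in the units of the state.
- monitor.observe(): the state, without advancing time (a new reading comes with each control period).
- get_image(name): name is "scene" or "top" or "wrist"; returns (picture, depth): 384x512x3 uint8, blue, green, red; 384x512 float32, mm along the optical axis (not along the pixel's ray), 0 where there is no reading.
- camera_model(name): a dict with "fovy" (degrees; the focal length in pixels is half the picture's height over the tangent of half this angle, whatever the lens; pixels are square), "cx", "cy" (the principal point, pixels), "R" (3x3) and "t" (3): a world point X has camera coordinates R X + t. Camera axes: x right, y down, z forward; pixel columns grow to the right and rows downward; lengths in mm; the calibration is good to about 2 mm. The wrist camera is an equidistant fisheye: a pixel r from the principal point sees the ray r / f radians off the axis. A picture is of the moment at which its call begins: read the wrist's pose just before it. camera_model takes no time and is no camera call; for the wrist camera it gives the pose at the moment of the call.
- bot.hand_in(): hands the job in; it is judged then, once.
The state is a dict: "time_s": time; "q": joint angles; "qvel": joint speeds; "effort": joint torques, N m; "ee_pos": TCP position; "tcp_rot": TCP orientation; "contact_force": force on the tool from outside, world axes, zero at the start; "wrist_torque": the same for the moment, N m; "width": finger opening in mm; "gripper_force": force on a finger pad.
Only numpy, scipy, OpenCV 4.12 (cv2) and the standard library are available. Lean on these libraries where they do the work, as an engineer would, in place of code of your own. Each camera call takes 0.05 s, during which the arm holds its last target. There are 200 camera calls.

TASK

The washed linkage parts are back in the lidded dip baskets on the drip mat: slide the parts tray's cover fully open and, one by one, turn every basket that holds parts over above the clean bay so that its lid swings open and the parts drop in (do not pick them out of the baskets), and put the emptied basket back on the mat, upright with its lid shut. Put any part that lies on the table, left to dry or missed the tray, into the clean bay by hand, then slide the cover fully shut to keep the dust off. Leave the screwdriver beside the tray where it lies.

Things in the scene. Friction and masses are not known exactly. Their poses are not given: they have to be found in the camera images.
- drip_mat: black ribbed rubber mat, 240 x 440 mm and 5 mm thick, fixed to the table; origin at the centre of its underside, x and y along its sides (y along the 440 mm), its top 5 mm above the table. Beyond its +y side stands a fixed bag sealer whose raised arm reaches 0.28 m high
- parts_tray: fixed sheet-metal tray on the table, 164 mm (its x) by 336 mm (its y) outside; origin at the centre of its underside, z up. A partition at its y = 0 makes two bays: the clean bay on the +y side, which the cover shuts, and the -y bay, where a hex key and a pen lie and over which the open cover parks. Long walls (x = +-80 mm) 76 mm high, end walls 62 mm high
- clean_bay (a point): centre of the floor of the clean bay, 6 mm above the table; the bay is 156 mm (x) by 162 mm (y) inside; axes as the tray's
- cover (a joint): travel of the tray's flat sliding cover in m along the tray's y: 0 = fully shut over the clean bay, grows as it slides towards the tray's -y end, 0.164 = fully open. It stays where left; sliding takes about 2 N. Its underside is 64 mm and its top 67 mm above the table, so a part that leans up against a wall can stop it; the cover is 150 x 166 mm
- cover_pull (a point): centre of the black pull on the cover, a plain upright rib 70 mm long (along the tray's x), 13 mm thick (along the tray's y, the direction of sliding) and 30 mm high, from 67 to 97 mm above the table; this point lies 87 mm above the table and moves with the cover; axes as the tray's
- basket_1: loose dip basket 1 of three alike: welded steel wire, 94 mm long (its x), 92 mm wide at the rim (its y), 46 mm high, 0.27 kg with its hinged lid; origin at the centre of the floor's underside, z up through the lid. A black grip sticks out along -x. The +y side slopes outwards (y = 37 mm at the floor, 55 mm at the rim): parts slide out over it when the basket is turned about its grip
- basket_1_grip (a point): point on the axis of the grip of basket 1, 105 mm from the basket's centre along its -x; axes as the basket's. The grip is straight, eight-sided, 22 mm across flats, from x = -63 to -171 mm, 70 mm above the underside; it can be taken from above or tilted 45 degrees. Turn the basket about it with the +y side going down; 110 to 120 degrees empties it, the parts dropping within 60 mm either side of the axis
- basket_1_lid (a joint): angle of the lid of basket 1 in rad: 0 = shut, up to 1.75 open. Hinged along the -y rim (y = -37 mm), 49 mm above the underside; no catch, it swings freely: shut by its own weight while the basket is upright, hanging open when the basket is turned over (it then reaches 60 mm below the grip's axis). Wire frame 94 x 93 mm, 0.045 kg
- basket_2: loose dip basket 2 of three alike: welded steel wire, 94 mm long (its x), 92 mm wide at the rim (its y), 46 mm high, 0.27 kg with its hinged lid; origin at the centre of the floor's underside, z up through the lid. A black grip sticks out along -x. The +y side slopes outwards (y = 37 mm at the floor, 55 mm at the rim): parts slide out over it when the basket is turned about its grip
- basket_2_grip (a point): point on the axis of the grip of basket 2, 105 mm from the basket's centre along its -x; axes as the basket's. The grip is straight, eight-sided, 22 mm across flats, from x = -63 to -171 mm, 70 mm above the underside; it can be taken from above or tilted 45 degrees. Turn the basket about it with the +y side going down; 110 to 120 degrees empties it, the parts dropping within 60 mm either side of the axis
- basket_2_lid (a joint): angle of the lid of basket 2 in rad: 0 = shut, up to 1.75 open. Hinged along the -y rim (y = -37 mm), 49 mm above the underside; no catch, it swings freely: shut by its own weight while the basket is upright, hanging open when the basket is turned over (it then reaches 60 mm below the grip's axis). Wire frame 94 x 93 mm, 0.045 kg
- basket_3: loose dip basket 3 of three alike: welded steel wire, 94 mm long (its x), 92 mm wide at the rim (its y), 46 mm high, 0.27 kg with its hinged lid; origin at the centre of the floor's underside, z up through the lid. A black grip sticks out along -x. The +y side slopes outwards (y = 37 mm at the floor, 55 mm at the rim): parts slide out over it when the basket is turned about its grip
- basket_3_grip (a point): point on the axis of the grip of basket 3, 105 mm from the basket's centre along its -x; axes as the basket's. The grip is straight, eight-sided, 22 mm across flats, from x = -63 to -171 mm, 70 mm above the underside; it can be taken from above or tilted 45 degrees. Turn the basket about it with the +y side going down; 110 to 120 degrees empties it, the parts dropping within 60 mm either side of the axis
- basket_3_lid (a joint): angle of the lid of basket 3 in rad: 0 = shut, up to 1.75 open. Hinged along the -y rim (y = -37 mm), 49 mm above the underside; no catch, it swings freely: shut by its own weight while the basket is upright, hanging open when the basket is turned over (it then reaches 60 mm below the grip's axis). Wire frame 94 x 93 mm, 0.045 kg
- link_1: loose plated linkage part 1 of up to seven alike (four to six are there, the rest absent): a flat 6 mm plate 71 mm long (its y) and 28 mm wide (its x) with low studs to 15 mm, 0.06 kg; origin at the centre of its underside. It starts in a basket under the shut lid; a basket may hold none, one or two
- link_2: loose plated linkage part 2 of up to seven alike (four to six are there, the rest absent): a flat 6 mm plate 71 mm long (its y) and 28 mm wide (its x) with low studs to 15 mm, 0.06 kg; origin at the centre of its underside. It starts in a basket under the shut lid; a basket may hold none, one or two
- link_3: loose plated linkage part 3 of up to seven alike (four to six are there, the rest absent): a flat 6 mm plate 71 mm long (its y) and 28 mm wide (its x) with low studs to 15 mm, 0.06 kg; origin at the centre of its underside. It starts in a basket under the shut lid; a basket may hold none, one or two
- link_4: loose plated linkage part 4 of up to seven alike (four to six are there, the rest absent): a flat 6 mm plate 71 mm long (its y) and 28 mm wide (its x) with low studs to 15 mm, 0.06 kg; origin at the centre of its underside. It starts in a basket under the shut lid; a basket may hold none, one or two
- link_5: loose plated linkage part 5 of up to seven alike (four to six are there, the rest absent): a flat 6 mm plate 71 mm long (its y) and 28 mm wide (its x) with low studs to 15 mm, 0.06 kg; origin at the centre of its underside. It starts in a basket under the shut lid; a basket may hold none, one or two
- link_6: loose plated linkage part 6 of up to seven alike (four to six are there, the rest absent): a flat 6 mm plate 71 mm long (its y) and 28 mm wide (its x) with low studs to 15 mm, 0.06 kg; origin at the centre of its underside. It starts in a basket under the shut lid; a basket may hold none, one or two
- link_7: loose plated linkage part 7 of up to seven alike (four to six are there, the rest absent): a flat 6 mm plate 71 mm long (its y) and 28 mm wide (its x) with low studs to 15 mm, 0.06 kg; origin at the centre of its underside. This one, if there, starts flat on the table behind the mat, left of the clamp fixture
- screwdriver: loose screwdriver with a red handle, 161 mm long, lying to the right of the tray; a bystander
There are look-alikes about, which are no part of the job. What is shaped like the link_7 but orange or red is not meant.

How it is judged:
By the outcome, as a careful person would: the job done as asked, in the order asked, and still so for the second after the job is handed in, with the robot touching nothing.
Of link_1, link_2, link_3, link_4, link_5, link_6, link_7 only 4 to 6 are there at a start; the rules pass over those that are not, and their reading is None.
At some moment in a run one of basket_1, basket_2, basket_3 may be knocked a few centimetres aside while the robot is not near it.
It also fails if it takes over 192 s, if anything falls off the work surface, if the arm or the gripper's body presses on something with over 40 N, if the wrist force passes 120 N, or if a joint passes its speed limit or range.

## Working session

There is one attempt and no reset: what is moved stays moved. The work goes in short steps, Python scripts to look and compute and a shell command to move; the robot and the scene stay as the last step left them, time stands still between calls to the robot, and variables do not carry over. Pictures are saved under pics/ and viewed, at most 14 in all, crops included, and the job is handed in when it is done.

```bash
ls; mkdir -p pics
cat > h.py <<'E'
import numpy as np, cv2
from cell import monitor, get_image, camera_model, bot
from scipy.spatial.transform import Rotation as Rn
def pix2ray(c,u,v,name):
    f=192/np.tan(np.radians(c["fovy"])/2); d=np.array([u-c["cx"],v-c["cy"]],float)
    if name=="wrist":
        r=np.hypot(*d); th=r/f; s=np.sin(th)/max(r,1e-9); ray=np.array([d[0]*s,d[1]*s,np.cos(th)])
    else: ray=np.array([d[0]/f,d[1]/f,1.])
    return ray
def world(c,u,v,name,z=None,depth=None):
    R=np.array(c["R"]);t=np.array(c["t"]); ray=pix2ray(c,u,v,name)
    o=-R.T@t; d=R.T@ray
    if z is not None: return o+d*(z-o[2])/d[2]
    return o+d*depth/ray[2]
def cloud(c,D,name):
    R=np.array(c["R"]);t=np.array(c["t"]);f=192/np.tan(np.radians(c["fovy"])/2)
    v,u=np.mgrid[0:384,0:512].astype(float); x=u-c["cx"];y=v-c["cy"]
    if name=="wrist":
        r=np.hypot(x,y)+1e-9; th=r/f; k=np.tan(th)/r
    else: k=1/f
    P=np.stack([x*k*D,y*k*D,D],-1); return (P-t)@R
E
python3 - <<'E'
from h import *
print(bot.pinch_z, monitor.observe())
for n in("scene","top"):
    c=camera_model(n); im,d=get_image(n); print(n,c["fovy"],-np.array(c["R"]).T@c["t"])
    cv2.imwrite(f"pics/{n}0.png",cv2.resize(im,(800,600),interpolation=cv2.INTER_CUBIC)); np.savez(f"{n}0.npz",im=im,d=d)
E
```

```text
pics
18.700000000000003 {'time_s': 0.0, 'q': array([-1.35630440e+00,  2.63510080e-01, -4.89035678e-02,  1.25941139e+00,
       -1.89287772e-05,  1.41549084e+00]), 'qvel': array([ 0.00017603, -0.00040226, -0.00116356,  0.00084854,  0.00034463,
       -0.00021461]), 'effort': array([-5.59274718e-03, -6.37620521e+01,  3.84557498e+01,  1.39200536e-02,
       -3.12319125e-04, -1.04211531e-04]), 'ee_pos': array([ 189.67329913, -489.22826017,  206.44401945]), 'tcp_rot': array([-3.08703363e+00, -5.77383368e-01,  7.75075902e-05]), 'contact_force': array([-0.45067755,  0.77363636, -0.58560354]), 'wrist_torque': array([ 0.00056608, -0.03262327,  0.0360627 ]), 'gripper_force': 0.0, 'width': 85.40419139652042}
scene 49.07641685612283 [   33.02967047 -1032.68671333  1148.66833033]
top 51.48152350051625 [ 350.97665754  -56.77509791 1411.82711899]
```

```bash
python3 - <<'E'
print(open('h.py').read()[:0])
E
ls pics
```

```text
scene0.png
top0.png
```

View pics/top0.png

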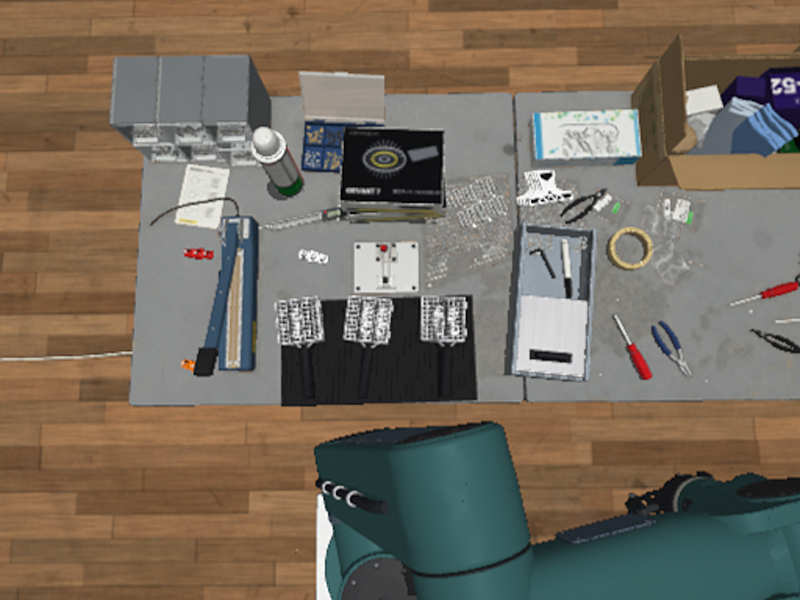

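View pics/scene0.png

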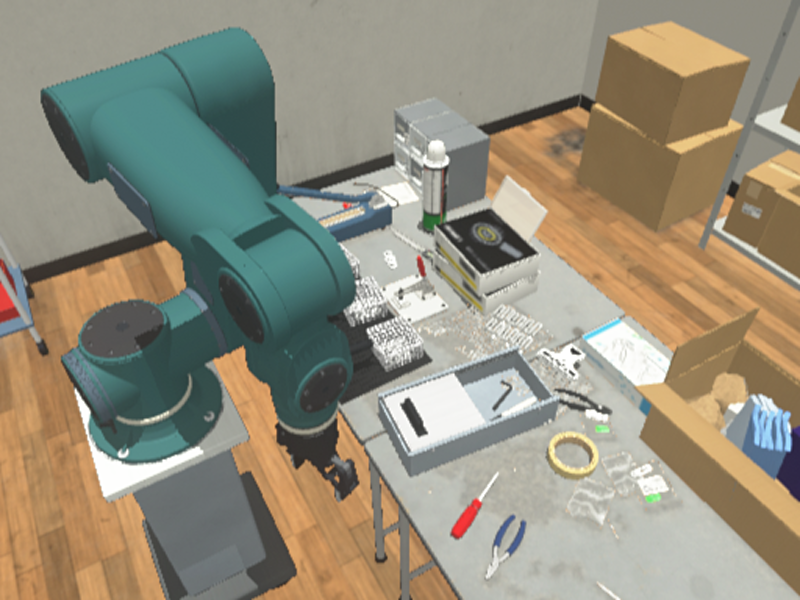

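Top view: black mat with three wire baskets (≈(300,320), (368,320), (443,320)), grips pointing towards the robot; tray at (553,300) with the cover shut on the near half, pull at (550,357); a white link-shaped part at (313,256), left of the clamp fixture (386,265); red/orange look-alikes at (198,254) and (188,366); screwdriver at (632,345). I'll measure these now.

Run:
```python
from h import *
z=np.load("top0.npz"); c=camera_model("top"); s=512/800
print(np.round(c["R"],3).tolist())
P=cloud(c,z["d"],"top"); np.save("P.npy",P)
def at(u,v,Z=None):
    u*=s;v*=s; p=P[int(round(v)),int(round(u))]
    return np.round(p,0), (np.round(world(c,u,v,"top",z=Z),0) if Z is not None else '')
for n,a in dict(matTL=(282,296,5),matBL=(282,404,5),matBR=(476,400,5),matTR=(475,296,5),trNL=(513,374,76),trNR=(585,380,76),trFL=(521,225,76),trFR=(595,229,76),pullL=(530,356,97),pullR=(571,358,97),link=(313,256,6),g1t=(304,348,75),g1b=(309,396,75),g2t=(369,348,75),g2b=(363,396,75),g3t=(443,345,75),g3b=(445,396,75),sealerTop=(238,225,0)).items(): print(n,at(*a))
im=z["im"]
cv2.imwrite("pics/b0.png",cv2.resize(im[150:265,170:310],(800,657),interpolation=cv2.INTER_CUBIC)[:600])
# cloud stats: grips (z 60..90 black) 
m=(P[...,2]>60)&(P[...,2]<95)&(P[...,0]<340)&(P[...,1]>-220)&(P[...,1]<260)&(z["d"]>0)&(P[...,0]>100)&(im.max(-1)<70)
q=P[m]; 
n,l,st,ce=cv2.connectedComponentsWithStats(m.astype(np.uint8))
for i in range(1,n):
    if st[i,4]>25:
        Q=P[l==i]; d=np.linalg.svd(Q[:,:2]-Q[:,:2].mean(0),full_matrices=False)[2][0]
        print(st[i],Q.mean(0).round(),np.degrees(np.arctan2(d[1],d[0])).round(1),Q.min(0).round(),Q.max(0).round())
```

```text
[[-0.008, -1.0, -0.016], [-0.988, 0.011, -0.154], [0.154, 0.014, -0.988]]
matTL (array([591., 245.,   3.]), array([590., 242.,   5.]))
matBL (array([343., 239.,   4.]), array([344., 237.,   5.]))
matBR (array([ 350., -198.,    3.]), array([ 350., -197.,    5.]))
matTR (array([ 587., -201.,    2.]), array([ 585., -201.,    5.]))
trNL (array([ 407., -277.,   22.]), array([ 404., -270.,   76.]))
trNR (array([ 391., -425.,   58.]), array([ 390., -422.,   76.]))
trFL (array([ 739., -303.,   46.]), array([ 731., -299.,   76.]))
trFR (array([ 717., -461.,   80.]), array([ 720., -461.,   76.]))
pullL (array([ 441., -307.,   73.]), array([ 440., -303.,   97.]))
pullR (array([ 437., -394.,   71.]), array([ 435., -389.,   97.]))
link (array([681., 173.,   9.]), array([683., 172.,   6.]))
g1t (array([462., 175.,  83.]), array([463., 178.,  75.]))
g1b (array([362., 163.,  83.]), array([361., 165.,  75.]))
g2t (array([460.,  37.,  89.]), array([462.,  37.,  75.]))
g2b (array([361.,  50.,  85.]), array([360.,  50.,  75.]))
g3t (array([ 466., -123.,   84.]), array([ 467., -122.,   75.]))
g3b (array([ 360., -125.,   82.]), array([ 359., -124.,   75.]))
sealerTop (array([727., 318., 118.]), array([761., 351.,   0.]))
```

View pics/b0.png

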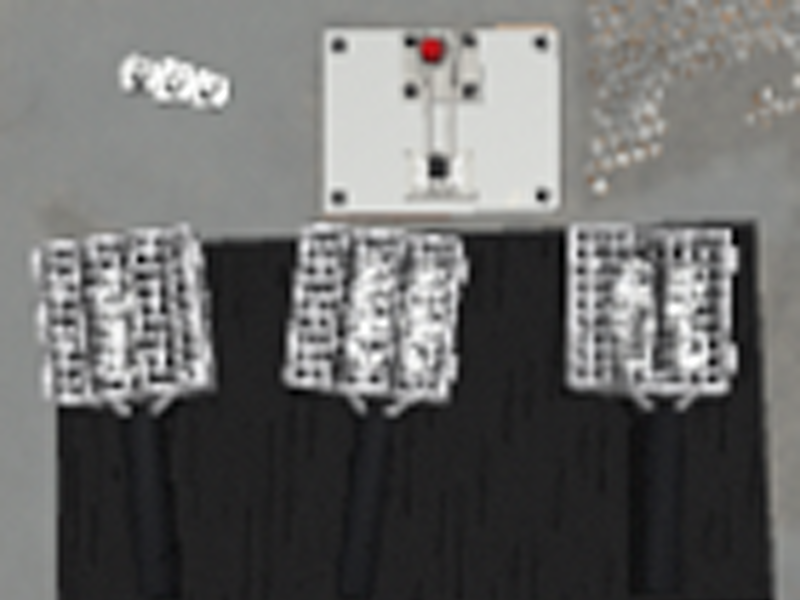

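Crop: the link shape at (175,80) is plain white/plated, left of the clamp plate — that is link_7 (the red ones in the full view are look-alikes). Left basket shows one bright band (113,310), middle two (365/425,310), right two (635/685,310); I'll check with the wrist camera later. First the cover.

```bash
cat >> h.py <<'E'
def down(az):  # tool z down, tool x at azimuth az deg
    a=np.radians(az); x=np.array([np.cos(a),np.sin(a),0]); z=np.array([0,0,-1.]); return np.stack([x,np.cross(z,x),z],1)
def tilt(az,phi): # tool down with x at az, then turned phi deg about tool x
    return down(az)@Rn.from_rotvec([np.radians(phi),0,0]).as_matrix()
def go(p,R=None,lbl=""):
    s=monitor.observe(); R0=Rn.from_rotvec(s["tcp_rot"]).as_matrix(); e=np.array(p)-s["ee_pos"]
    print(lbl,"shift(u)",np.round(R0.T@e/150,3),"rows>=",np.ceil(np.linalg.norm(e)/41.7),end=" ")
    if R is not None:
        w=Rn.from_matrix(R0.T@R).as_rotvec(); print("turn(u)",np.round(w/np.pi,3),"rows>=",np.ceil(np.degrees(np.linalg.norm(w))/7.16),"then-shift",np.round(R.T@e/150,3))
    else: print()
def st():
    s=monitor.observe(); print(round(s["time_s"],2),"p",s["ee_pos"].round(1),"x",Rn.from_rotvec(s["tcp_rot"]).as_matrix()[:,0].round(2),"z",Rn.from_rotvec(s["tcp_rot"]).as_matrix()[:,2].round(2),"q",s["q"].round(2),"F",s["contact_force"].round(1),"w",round(s["width"],1),"g",round(s["gripper_force"],1))
E
python3 - <<'E'
from h import *
st(); go((438,-349,170),down(84.3)); go((438,-349,73),down(84.3))
E
```

```text
0.1 p [ 189.7 -489.2  206.5] x [0.93 0.36 0.  ] z [-0.  0. -1.] q [-1.36  0.26 -0.05  1.26  0.    1.42] F [ 0.  -0.6  1.1] w 85.5 g 0.0
 shift(u) [ 1.881 -0.273  0.244] rows>= 7.0 turn(u) [-0.    -0.    -0.351] rows>= 9.0 then-shift [1.095 1.554 0.243]
 shift(u) [ 1.881 -0.273  0.89 ] rows>= 8.0 turn(u) [-0.    -0.    -0.351] rows>= 9.0 then-shift [1.095 1.554 0.89 ]
```

```bash
python3 -m inch '[[[0.235,-0.034,0.03],[0,0,0],0],[[0.235,-0.034,0.03],[0,0,0],0],[[0.235,-0.034,0.03],[0,0,0],0],[[0.235,-0.034,0.03],[0,0,0],0],[[0.235,-0.034,0.03],[0,0,0],0]]'
python3 -m inch '[[[0.235,-0.034,0.03],[0,0,0],0],[[0.235,-0.034,0.03],[0,0,0],0],[[0.235,-0.034,0.03],[0,0,0],0],[[0,0,0],[0,0,-0.039],0],[[0,0,0],[0,0,-0.039],0]]'
python3 -m inch '[[[0,0,0],[0,0,-0.039],0],[[0,0,0],[0,0,-0.039],0],[[0,0,0],[0,0,-0.039],0],[[0,0,0],[0,0,-0.039],0],[[0,0,0],[0,0,-0.039],0]]'
python3 -m inch '[[[0,0,0],[0,0,-0.039],0],[[0,0,0],[0,0,-0.039],0],[[0,0,0],[0,0,0],0]]'
python3 - <<'E'
from h import *
st(); c=camera_model("wrist"); im,d=get_image("wrist"); print(c["fovy"],-np.array(c["R"]).T@c["t"])
cv2.imwrite("pics/w1.png",cv2.resize(im,(800,600),interpolation=cv2.INTER_CUBIC)); np.savez("w1.npz",im=im,d=d,R=c["R"],t=c["t"])
go((438,-349,73),down(84.3))
E
```

```text
time_s: 0.52
ee_pos: [346.0, -400.9, 184.0]
tcp_rot: [-3.088, -0.577, 0.0]
contact_force: [0.2, -0.3, 0.2]
width: 85.6
gripper_force: 0.0
time_s: 0.93
ee_pos: [439.2, -348.0, 170.1]
tcp_rot: [-2.989, -0.962, 0.001]
contact_force: [-0.8, 0.7, 0.3]
width: 85.4
gripper_force: 0.0
time_s: 1.35
ee_pos: [437.8, -349.4, 170.5]
tcp_rot: [-2.562, -1.817, 0.0]
contact_force: [-0.4, -0.3, -0.4]
width: 85.9
gripper_force: 0.0
time_s: 1.6
ee_pos: [437.8, -349.4, 170.6]
tcp_rot: [-2.321, -2.116, -0.0]
contact_force: [0.6, 0.3, -0.6]
width: 84.8
gripper_force: 0.0
1.6 p [ 437.8 -349.4  170.6] x [0.09 1.   0.  ] z [-0.  0. -1.] q [-0.82  0.34 -0.04  1.2   0.    0.84] F [ 0.6  0.3 -0.6] w 84.8 g 0.0
65.70646984690485 [ 443.99721663 -282.68927488  337.87502607]
 shift(u) [0.003 0.001 0.651] rows>= 3.0 turn(u) [-0. -0. -0.] rows>= 1.0 then-shift [0.003 0.001 0.651]
```

View pics/w1.png

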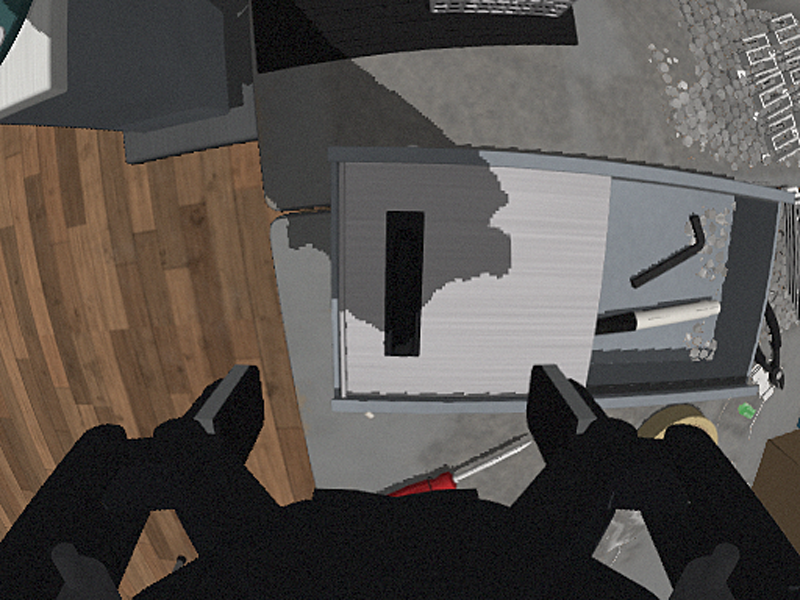

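Pull top spans (387–424, 211–356) in the wrist view, centre (405,283); tray walls (330..790,150..400). Measure from it.

```bash
cat >> h.py <<'E'
def wl(fn,u,v,Z):  # wrist/top saved view, pixel in 800x600 picture
    z=np.load(fn); c=dict(camera_model("wrist")); c["R"]=z["R"];c["t"]=z["t"]
    P=cloud(c,z["d"],"wrist"); s=.64
    return world(c,u*s,v*s,"wrist",z=Z).round(1), P[int(v*s),int(u*s)].round(1)
E
python3 - <<'E'
from h import *
for n,a in dict(pTL=(387,211,97),pBL=(387,356,97),pTR=(423,211,97),pBR=(420,356,97),trayNT=(335,150,62),trayNB=(335,408,62),farT=(785,192,62),farB=(755,388,62)).items(): print(n,*wl("w1.npz",*a))
E
```

```text
pTL [ 437.7 -303.5   97. ] [ 436.3 -305.8   69.5]
pBL [ 429.9 -383.8   97. ] [ 427.8 -393.7   71. ]
pTR [ 456.2 -305.2   97. ] [ 457.  -307.7   69.3]
pBR [ 448.4 -385.5   97. ] [ 448.2 -397.2   67.2]
trayNT [ 409.7 -267.1   62. ] [ 411.3 -268.    77.7]
trayNB [ 388.9 -434.    62. ] [ 391.4 -425.8   76.5]
farT [ 744.4 -303.7   62. ] [ 727.8 -301.6   76.6]
farB [ 734.9 -468.3   62. ] [ 719.5 -458.3   76.1]
```

```bash
python3 -m inch '[[[0.02,0.027,0.2],[0,0,0],0],[[0,0,0.2],[0,0,0],0],[[0,0,0.15],[0,0,0],0],[[0,0,0.09],[0,0,0],0],[[0,0,0],[0,0,0],0]]'
python3 -m inch '[[[0,0,0],[0,0,0],1],[[0,0,0],[0,0,0],1],[[0,0,0],[0,0,0],1],[[0,0,0],[0,0,0],1],[[0,0,0],[0,0,0],1]]'
python3 - <<'E'
from h import *
st()
E
```

```text
time_s: 2.07
ee_pos: [441.0, -345.7, 72.2]
tcp_rot: [-2.329, -2.101, 0.0]
contact_force: [-0.1, 0.6, -0.3]
width: 85.2
gripper_force: 0.0
time_s: 2.48
ee_pos: [442.5, -347.3, 75.6]
tcp_rot: [2.328, 2.108, -0.0]
contact_force: [0.5, -0.7, -0.9]
width: 25.2
gripper_force: 0.0
2.48 p [ 442.5 -347.3   75.6] x [ 0.1  1.  -0. ] z [ 0. -0. -1.] q [-0.81  0.4  -0.22  0.96 -0.    0.86] F [ 0.5 -0.7 -0.9] w 25.2 g 0.0
```

```bash
python3 -m inch '[[[0,0,0],[0,0,0],1],[[0,0,0],[0,0,0],1],[[0,0,0],[0,0,0],1]]'
python3 -m inch '[[[0,0.1,0],[0,0,0],1],[[0,0.15,0],[0,0,0],1],[[0,0.15,0],[0,0,0],1],[[0,0.15,0],[0,0,0],1],[[0,0.15,0],[0,0,0],1]]'
python3 -m inch '[[[0,0.15,0],[0,0,0],1],[[0,0.13,0],[0,0,0],1],[[0,0.07,0],[0,0,0],1],[[0,0.03,0],[0,0,0],1],[[0,0,0],[0,0,0],1]]'
python3 - <<'E'
from h import *
st()
E
```

```text
time_s: 2.73
ee_pos: [442.3, -347.0, 75.0]
tcp_rot: [2.328, 2.109, 0.0]
contact_force: [0.5, 0.4, -0.3]
width: 0.1
gripper_force: 0.0
time_s: 3.15
ee_pos: [547.8, -357.3, 74.9]
tcp_rot: [2.328, 2.109, 0.0]
contact_force: [-0.7, 1.1, 0.0]
width: -0.1
gripper_force: 0.0
time_s: 3.57
ee_pos: [604.0, -362.8, 74.4]
tcp_rot: [-2.327, -2.11, 0.0]
contact_force: [-0.7, -0.0, 0.3]
width: -0.0
gripper_force: 0.0
3.57 p [ 604.  -362.8   74.4] x [0.1 1.  0. ] z [-0.  0. -1.] q [-0.66  0.63  0.2   1.15  0.    1.01] F [-0.7 -0.   0.3] w -0.0 g 0.0
```

Fingers shut to 0 without catching anything; look again.

Run:
```python
from h import *
c=camera_model("wrist"); im,d=get_image("wrist"); it,dt=get_image("top")
a=cv2.resize(im[:,:],(600,450),interpolation=cv2.INTER_CUBIC); b=cv2.resize(it[130:255,310:410],(200,250),interpolation=cv2.INTER_CUBIC)
o=np.zeros((450,800,3),np.uint8); o[:,:600]=a; o[:250,600:]=b
cv2.imwrite("pics/w2.png",o); np.savez("w2.npz",im=im,d=d,R=c["R"],t=c["t"])
```

```text
(no output)
```

View pics/w2.png

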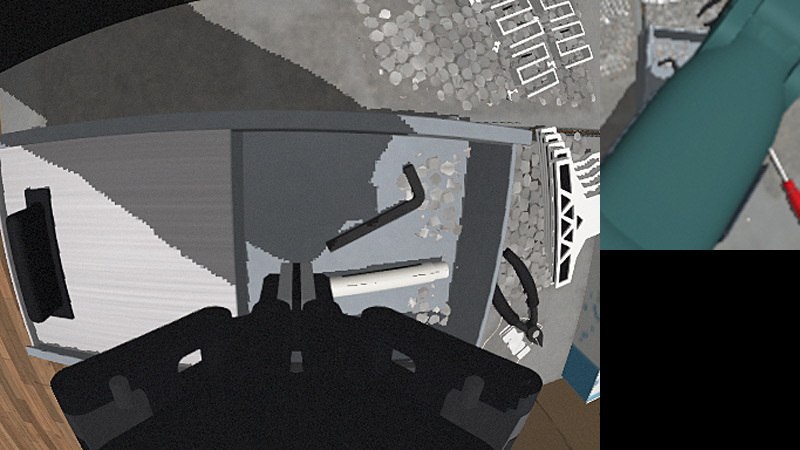

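The cover has not moved; the pull is at (45,255), seen standing upright. Check its true position via depth.

Run:
```python
from h import *
for fn in("w1.npz","w2.npz"):
    z=np.load(fn); c=dict(camera_model("wrist")); c["R"]=z["R"];c["t"]=z["t"]; P=cloud(c,z["d"],"wrist")
    m=(z["im"].max(-1)<60)&(P[...,2]>66)&(P[...,2]<130)&(P[...,0]>400)&(P[...,0]<480)&(P[...,1]>-420)&(P[...,1]<-280)&(z["d"]>0)
    Q=P[m]; print(fn,len(Q),Q.min(0).round(),Q.max(0).round()); 
    for lo in range(66,110,4):
        q=Q[(Q[:,2]>=lo)&(Q[:,2]<lo+4)]
        if len(q): print(lo,len(q),q.min(0).round(),q.max(0).round())
    v,u=np.where(m); print(u.min()/.64,u.max()/.64,v.min()/.64,v.max()/.64)
s=monitor.observe(); print(s['ee_pos'])
c=camera_model("wrist"); R=np.array(c["R"]);t=np.array(c["t"]); X=R@s['ee_pos']+t; f=192/np.tan(np.radians(c["fovy"])/2); th=np.arctan2(np.hypot(X[0],X[1]),X[2]); r=f*th; print("tcp pix600",(c["cx"]+r*X[0]/np.hypot(*X[:2]))*600/512,(c["cy"]+r*X[1]/np.hypot(*X[:2]))*600/512)
```

```text
w1.npz 2188 [ 402. -420.   67.] [ 471. -281.   99.]
66 398 [ 427. -395.   67.] [ 458. -306.   70.]
70 590 [ 408. -396.   70.] [ 457. -306.   74.]
74 15 [ 402. -420.   74.] [ 471. -281.   77.]
78 2 [ 443. -318.   79.] [ 449. -317.   80.]
82 12 [ 440. -319.   82.] [ 450. -317.   86.]
86 13 [ 440. -320.   86.] [ 452. -317.   90.]
90 55 [ 433. -383.   91.] [ 451. -317.   94.]
94 1047 [ 433. -385.   94.] [ 451. -317.   98.]
98 56 [ 437. -382.   98.] [ 447. -320.   99.]
337.5 443.75 162.5 398.4375
w2.npz 4049 [ 403. -418.   67.] [ 479. -306.   99.]
66 358 [ 404. -418.   67.] [ 479. -306.   70.]
70 878 [ 403. -396.   70.] [ 459. -306.   74.]
74 300 [ 444. -385.   74.] [ 453. -317.   78.]
78 327 [ 444. -385.   78.] [ 453. -316.   82.]
82 333 [ 443. -386.   82.] [ 453. -316.   86.]
86 341 [ 443. -385.   86.] [ 453. -317.   90.]
90 386 [ 444. -384.   90.] [ 453. -316.   94.]
94 1030 [ 434. -385.   94.] [ 453. -316.   98.]
98 96 [ 438. -382.   98.] [ 450. -321.   99.]
7.8125 159.375 251.5625 459.375
[ 602.89493472 -362.79842418   74.78301011]
tcp pix600 296.50811887288336 260.2939541044824
```

Run:
```python
from h import *
z=np.load("w2.npz"); c=dict(camera_model("wrist")); c["R"]=z["R"];c["t"]=z["t"]; P=cloud(c,z["d"],"wrist")
for u,v in((290,264),(303,264),(290,270),(303,270),(290,285),(303,285),(290,300),(297,240),(280,250)):
    i,j=int(v*512/600),int(u*512/600); print(u,v,P[i,j].round(0),z["im"][i,j])
st()
```

```text
290 264 [ 602. -352.  104.] [84 85 84]
303 264 [ 607. -353.  104.] [89 90 90]
290 270 [ 602. -352.  112.] [88 89 87]
303 270 [ 607. -352.  111.] [92 90 88]
290 285 [ 602. -352.  125.] [87 89 85]
303 285 [ 607. -353.  124.] [92 92 90]
290 300 [ 603. -353.  136.] [100 101 100]
297 240 [ 603. -374.    6.] [88 85 79]
280 250 [ 590. -380.    7.] [84 80 76]
3.67 p [ 602.9 -362.8   74.8] x [0.1 1.  0. ] z [-0.  0. -1.] q [-0.66  0.63  0.2   1.15 -0.    1.01] F [-0.6 -0.3  0.1] w 0.4 g 0.0
```

Run:
```python
from h import *
z=np.load("w2.npz"); c=dict(camera_model("wrist")); c["R"]=z["R"];c["t"]=z["t"]; P=cloud(c,z["d"],"wrist")
for i in range(218,250,2): print(i, [tuple(P[i,j].round(0).astype(int)) for j in (243,247,250,254,258,262)])
z=np.load("w1.npz"); c["R"]=z["R"];c["t"]=z["t"]; P=cloud(c,z["d"],"wrist")
m=(P[...,2]>150)&(z["d"]>0); print(np.percentile(P[m][:,2],[0,.5,1,2,5])); q=P[m]; q=q[np.argsort(q[:,2])[:6]]; print(q.round())
```

```text
218 [(np.int64(593), np.int64(-385), np.int64(7)), (np.int64(597), np.int64(-386), np.int64(6)), (np.int64(599), np.int64(-386), np.int64(7)), (np.int64(603), np.int64(-386), np.int64(7)), (np.int64(606), np.int64(-387), np.int64(6)), (np.int64(609), np.int64(-387), np.int64(5))]
220 [(np.int64(593), np.int64(-388), np.int64(6)), (np.int64(596), np.int64(-387), np.int64(7)), (np.int64(599), np.int64(-388), np.int64(7)), (np.int64(602), np.int64(-388), np.int64(7)), (np.int64(606), np.int64(-389), np.int64(6)), (np.int64(609), np.int64(-389), np.int64(6))]
222 [(np.int64(593), np.int64(-389), np.int64(6)), (np.int64(596), np.int64(-389), np.int64(6)), (np.int64(599), np.int64(-390), np.int64(6)), (np.int64(602), np.int64(-390), np.int64(7)), (np.int64(606), np.int64(-391), np.int64(5)), (np.int64(609), np.int64(-390), np.int64(7))]
224 [(np.int64(600), np.int64(-351), np.int64(104)), (np.int64(602), np.int64(-352), np.int64(104)), (np.int64(604), np.int64(-352), np.int64(104)), (np.int64(606), np.int64(-352), np.int64(104)), (np.int64(608), np.int64(-352), np.int64(104)), (np.int64(60
[... 3045 characters left out ...]
352), np.int64(127)), (np.int64(604), np.int64(-352), np.int64(128)), (np.int64(605), np.int64(-353), np.int64(128)), (np.int64(607), np.int64(-353), np.int64(128)), (np.int64(609), np.int64(-353), np.int64(128))]
248 [(np.int64(601), np.int64(-352), np.int64(130)), (np.int64(603), np.int64(-352), np.int64(130)), (np.int64(604), np.int64(-352), np.int64(131)), (np.int64(605), np.int64(-352), np.int64(130)), (np.int64(607), np.int64(-352), np.int64(130)), (np.int64(609), np.int64(-353), np.int64(130))]
[207.75304797 212.91887146 215.60329141 220.19134244 231.46949194]
[[ 480. -358.  208.]
 [ 395. -346.  208.]
 [ 480. -357.  208.]
 [ 395. -343.  208.]
 [ 395. -350.  208.]
 [ 480. -359.  208.]]
```

The depth of the fingertips shows they stand about 27 mm further back than the reported TCP (tip at z≈102 with TCP at 75), so they passed just over the pull. I'll use that offset from now on.

```bash
python3 - <<'E'
s=open('h.py').read()
s=s.replace('e=np.array(p)-s["ee_pos"]','e=np.array(p)+27.5*(R0 if R is None else R)[:,2]-s["ee_pos"]  # p: true (shut) tip, 27.5 behind reported TCP')
s=s.replace('"p",s["ee_pos"].round(1)','"tip",(s["ee_pos"]-27.5*Rn.from_rotvec(s["tcp_rot"]).as_matrix()[:,2]).round(1)')
open('h.py','w').write(s)
E
python3 -m inch '[[[0,0,-0.15],[0,0,0],0],[[0,-0.2,-0.05],[0,0,0],0],[[0,-0.27,0],[0,0,0],0],[[0,-0.27,0],[0,0,0],0],[[0,-0.27,0],[0,0,0],0]]'
python3 -m inch '[[[0,-0.06,0],[0,0,0],0],[[0,0,0],[0,0,0],0],[[0,0,0],[0,0,0],0],[[0,0,0],[0,0,0],0]]'
python3 - <<'E'
from h import *
st(); go((443,-350,72),down(84.3))
E
```

```text
time_s: 4.08
ee_pos: [450.2, -347.2, 105.0]
tcp_rot: [2.328, 2.109, -0.0]
contact_force: [-1.4, -0.0, 0.5]
width: 60.4
gripper_force: 0.0
time_s: 4.42
ee_pos: [444.4, -347.5, 105.2]
tcp_rot: [2.327, 2.109, 0.0]
contact_force: [-0.5, -0.3, -0.5]
width: 85.0
gripper_force: 0.0
4.42 tip [ 444.4 -347.5  132.7] x [ 0.1  1.  -0. ] z [ 0. -0. -1.] q [-0.81  0.38 -0.16  1.03  0.    0.86] F [-0.5 -0.3 -0.5] w 85.0 g 0.0
 shift(u) [-0.017 -0.008  0.404] rows>= 2.0 turn(u) [0. 0. 0.] rows>= 1.0 then-shift [-0.018 -0.008  0.404]
```

```bash
python3 -m inch '[[[-0.015,-0.008,0.2],[0,0,0],0],[[0,0,0.14],[0,0,0],0],[[0,0,0.06],[0,0,0],0],[[0,0,0],[0,0,0],0.8],[[0,0,0],[0,0,0],1]]'
python3 -m inch '[[[0,0,0],[0,0,0],1],[[0,0,0],[0,0,0],1],[[0,0,0],[0,0,0],1],[[0,0,0],[0,0,0],1],[[0,0,0],[0,0,0],1]]'
```

```text
time_s: 4.83
ee_pos: [442.9, -349.2, 45.1]
tcp_rot: [-2.327, -2.11, -0.0]
contact_force: [0.2, -0.0, 0.6]
width: 63.8
gripper_force: 0.0
time_s: 5.25
ee_pos: [442.7, -349.5, 45.7]
tcp_rot: [2.327, 2.108, 0.0]
contact_force: [0.2, 1.3, 6.6]
width: 12.1
gripper_force: 58.7
```

Gripped the pull (12 mm, 59 N). Slide it open.

```bash
python3 -m inch '[[[0,0.1,0],[0,0,0],1],[[0,0.15,0],[0,0,0],1],[[0,0.15,0],[0,0,0],1],[[0,0.15,0],[0,0,0],1],[[0,0.15,0],[0,0,0],1]]'
python3 -m inch '[[[0,0.15,0],[0,0,0],1],[[0,0.12,0],[0,0,0],1],[[0,0.07,0],[0,0,0],1],[[0,0.04,0],[0,0,0],1],[[0,0,0],[0,0,0],1]]'
python3 - <<'E'
from h import *
st()
E
```

```text
time_s: 5.67
ee_pos: [547.6, -361.1, 45.7]
tcp_rot: [2.328, 2.107, -0.003]
contact_force: [-4.8, -11.5, 3.5]
width: 11.7
gripper_force: 58.9
time_s: 6.08
ee_pos: [601.1, -367.0, 45.7]
tcp_rot: [-2.329, -2.106, 0.01]
contact_force: [-22.1, -9.4, 13.9]
width: 12.0
gripper_force: 61.3
6.08 tip [ 601.3 -366.9   73.2] x [ 0.1   0.99 -0.  ] z [-0.01 -0.   -1.  ] q [-0.66  0.65  0.16  1.08 -0.01  1.01] F [-22.1  -9.4  13.9] w 12.0 g 61.3
```

```bash
python3 -m inch '[[[-0.01,0.02,0],[0,0,0],1],[[0,0,0],[0,0,0],1]]'
python3 -m inch '[[[0,0,0],[0,0,0],0],[[0,0,0],[0,0,0],0],[[0,0,0],[0,0,0],0],[[0,0,0],[0,0,0],0],[[0,0,0],[0,0,0],0]]'
python3 -m inch '[[[0,0,-0.2],[0,0,0],0],[[0,0,-0.25],[0,0,0],0],[[0,0,-0.25],[0,0,0],0],[[0,0,0],[0,0,0],0]]'
python3 - <<'E'
from h import *
st(); c=camera_model("wrist"); im,d=get_image("wrist"); np.savez("w3.npz",im=im,d=d,R=c["R"],t=c["t"])
cv2.imwrite("pics/w3.png",cv2.resize(im,(600,450),interpolation=cv2.INTER_CUBIC))
P=cloud(c,d,"wrist")
m=(im.max(-1)<60)&(P[...,2]>85)&(P[...,2]<105)&(P[...,0]>560)&(P[...,0]<650)&(P[...,1]>-430)&(P[...,1]<-300)&(d>0)
Q=P[m]; print(len(Q),Q.min(0).round(1),Q.max(0).round(1),Q.mean(0).round(1))
E
```

```text
time_s: 6.25
ee_pos: [601.1, -366.9, 45.6]
tcp_rot: [-2.326, -2.102, 0.011]
contact_force: [-38.1, 2.3, 24.8]
width: 12.0
gripper_force: 63.0
time_s: 6.67
ee_pos: [606.6, -366.9, 44.9]
tcp_rot: [2.327, 2.11, 0.0]
contact_force: [-0.5, -0.5, -0.4]
width: 72.0
gripper_force: 0.0
time_s: 7.0
ee_pos: [608.5, -368.3, 157.4]
tcp_rot: [2.321, 2.104, 0.003]
contact_force: [0.9, -1.1, 0.3]
width: 85.1
gripper_force: 0.0
7.0 tip [ 608.3 -368.1  184.9] x [ 0.1  1.  -0. ] z [ 0.01 -0.01 -1.  ] q [-0.66  0.6   0.38  1.34  0.    1.01] F [ 0.9 -1.1  0.3] w 85.1 g 0.0
1304 [ 590.8 -401.6   85. ] [ 610.4 -334.1   99.3] [ 600.8 -366.2   96.3]
```

View pics/w3.png

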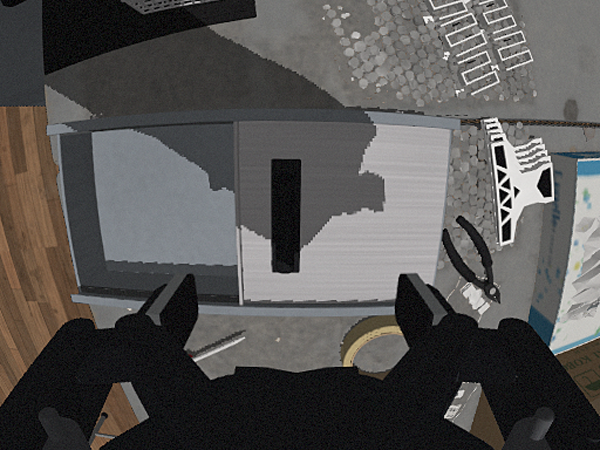

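Cover is open against its stop (pull now at (285,215) in the wrist view, x≈601). The bay is empty and clear. Now to basket 3 (the right one).

Run:
```python
from h import *
go((400,-110,215),down(181))
```

```text
shift(u) [ 1.575 -1.547 -0.237] rows>= 8.0 turn(u) [ 0.     0.002 -0.537] rows>= 14.0 then-shift [ 1.357  1.744 -0.223]
```

```bash
python3 -m inch '[[[0.175,-0.172,-0.06],[0,0,0],0],[[0.175,-0.172,-0.06],[0,0,0],0],[[0.175,-0.172,-0.06],[0,0,0],0],[[0.175,-0.172,-0.06],[0,0,0],0],[[0.175,-0.172,0],[0,0,0],0]]'
python3 -m inch '[[[0.175,-0.172,0],[0,0,0],0],[[0.175,-0.172,0],[0,0,0],0],[[0.175,-0.172,0],[0,0,0],0],[[0.175,-0.172,0],[0,0,0],0],[[0,0,0],[0,0,-0.039],0]]'
python3 -m inch '[[[0,0,0],[0,0,-0.039],0],[[0,0,0],[0,0,-0.039],0],[[0,0,0],[0,0,-0.039],0],[[0,0,0],[0,0,-0.039],0],[[0,0,0],[0,0,-0.039],0]]'
python3 -m inch '[[[0,0,0],[0,0,-0.039],0],[[0,0,0],[0,0,-0.039],0],[[0,0,0],[0,0,-0.039],0],[[0,0,0],[0,0,-0.039],0],[[0,0,0],[0,0,-0.039],0]]'
python3 -m inch '[[[0,0,0],[0,0,-0.039],0],[[0,0,0],[0,0,-0.039],0],[[0,0,0],[0,0,-0.03],0],[[0,0,0],[0,0,0],0]]'
python3 - <<'E'
from h import *
st(); c=camera_model("wrist"); im,d=get_image("wrist"); np.savez("w4.npz",im=im,d=d,R=c["R"],t=c["t"])
cv2.imwrite("pics/w4.png",cv2.resize(im,(800,600),interpolation=cv2.INTER_CUBIC))
E
```

```text
time_s: 7.47
ee_pos: [489.9, -222.5, 186.4]
tcp_rot: [2.327, 2.109, 0.001]
contact_force: [0.3, -0.3, 0.2]
width: 85.5
gripper_force: 0.0
time_s: 7.88
ee_pos: [394.1, -104.8, 185.5]
tcp_rot: [-2.195, -2.244, 0.0]
contact_force: [2.0, -2.0, 1.4]
width: 85.4
gripper_force: 0.0
time_s: 8.3
ee_pos: [398.2, -108.8, 185.3]
tcp_rot: [-1.405, -2.809, -0.0]
contact_force: [-0.3, -1.2, -0.4]
width: 85.1
gripper_force: 0.0
time_s: 8.72
ee_pos: [398.3, -108.8, 185.2]
tcp_rot: [-0.493, -3.102, -0.001]
contact_force: [-0.0, -0.1, -0.4]
width: 85.3
gripper_force: 0.0
time_s: 9.05
ee_pos: [398.2, -108.8, 185.3]
tcp_rot: [0.035, -3.141, -0.001]
contact_force: [0.6, 0.3, 0.9]
width: 85.3
gripper_force: 0.0
9.05 tip [ 398.3 -108.8  212.8] x [-1.   -0.02  0.  ] z [-0.  0. -1.] q [-0.46  0.08 -0.34  1.15  0.   -0.49] F [0.6 0.3 0.9] w 85.3 g 0.0
```

View pics/w4.png

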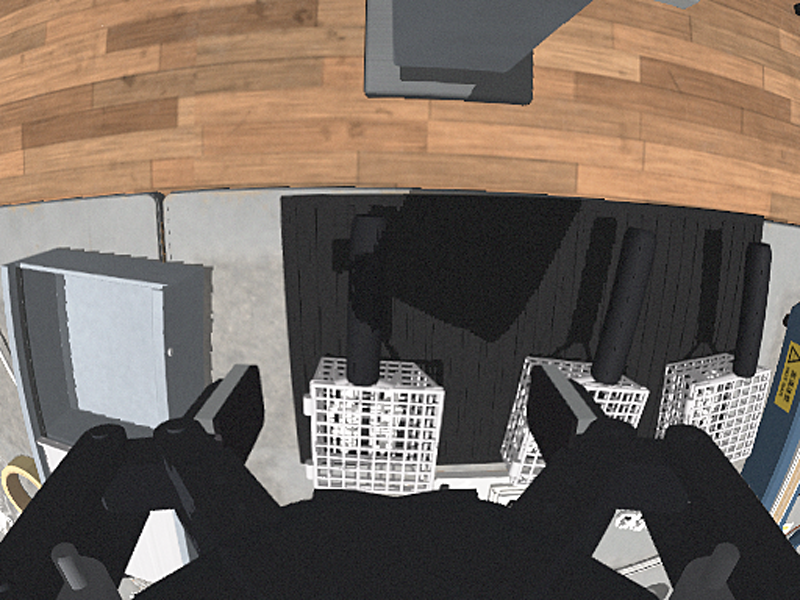

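Wrist view: grips of the right basket (367,215)–(363,383), middle (640,230)–(607,382), left (760,243)–(745,377). Fit grip axes from the depth.

```bash
cat >> h.py <<'E'
def grips(fn,zlo=76,zhi=95):
    z=np.load(fn); c=dict(camera_model("wrist")); c["R"]=z["R"];c["t"]=z["t"]; P=cloud(c,z["d"],"wrist")
    m=(P[...,2]>zlo)&(P[...,2]<zhi)&(P[...,0]>300)&(P[...,0]<520)&(P[...,1]>-220)&(P[...,1]<290)&(z["d"]>0)&(z["im"].max(-1)<75)
    n,l,s,ce=cv2.connectedComponentsWithStats(m.astype(np.uint8),connectivity=8)
    for i in range(1,n):
        if s[i,4]<80: continue
        Q=P[l==i]; top=Q[Q[:,2]>np.percentile(Q[:,2],40)]
        k=np.polyfit(top[:,0],top[:,1],1)
        print("px",ce[i].round()/.64,"n",s[i,4],"x",Q[:,0].min().round(),Q[:,0].max().round(),"y(350)",np.polyval(k,350).round(1),"y(400)",np.polyval(k,400).round(1),"yaw",np.degrees(np.arctan(k[0])).round(1),"ztop",np.percentile(Q[:,2],[50,90]).round(1))
E
python3 - <<'E'
from h import *
grips("w4.npz")
E
```

```text
px [365.625  298.4375] n 2448 x 357.0 465.0 y(350) -124.9 y(400) -126.7 yaw -2.1 ztop [84.9 86.6]
px [625.   306.25] n 1873 x 357.0 465.0 y(350) 52.8 y(400) 47.0 yaw -6.5 ztop [84.5 86.6]
px [754.6875 309.375 ] n 1128 x 359.0 467.0 y(350) 163.8 y(400) 169.6 yaw 6.6 ztop [84.1 86.5]
```

Run:
```python
from h import *
z=np.load("w4.npz"); c=dict(camera_model("wrist")); c["R"]=z["R"];c["t"]=z["t"]; Pw=cloud(c,z["d"],"wrist"); Pt=np.load("P.npy")
o=[]
for g,yaw in(((421,-126.5),-1.5),((421,44.6),-6.5),((423,172.3),6.6)):
    a=np.radians(yaw); ex=np.array([np.cos(a),np.sin(a)]); b=np.array(g)+105*ex; ey=np.array([-ex[1],ex[0]])
    for nm,P in(("w",Pw),("t",Pt)):
        q=P[...,:2]-b; X=q@ex; Y=q@ey; m=(abs(X)<38)&(Y>-32)&(Y<34)
        h=np.histogram(P[...,2][m],[-5,4,8,11,14,18,22,28,40,60])[0]; print(b.round(),nm,h)
im=np.load("top0.npz")["im"]; w=z["im"]
A=cv2.resize(im[185:228,170:305],(800,255),interpolation=cv2.INTER_CUBIC)
B=cv2.resize(w[225:320,190:500],(800,245),interpolation=cv2.INTER_CUBIC)
cv2.imwrite("pics/b1.png",np.vstack([A,B]))
```

```text
[ 526. -129.] w [ 139  259   34  392  277   32   28    0 1270]
[ 526. -129.] t [ 39  54  47  48  63  16  10   0 112]
[525.  33.] w [ 21  42  10  21  11   5   7   0 159]
[525.  33.] t [ 38  59  38  45  47   9   3   0 147]
[527. 184.] w [ 67 218  39  72  68  12  11   0 503]
[527. 184.] t [ 41  56  37  32  26  15   0   1 142]
```

View pics/b1.png

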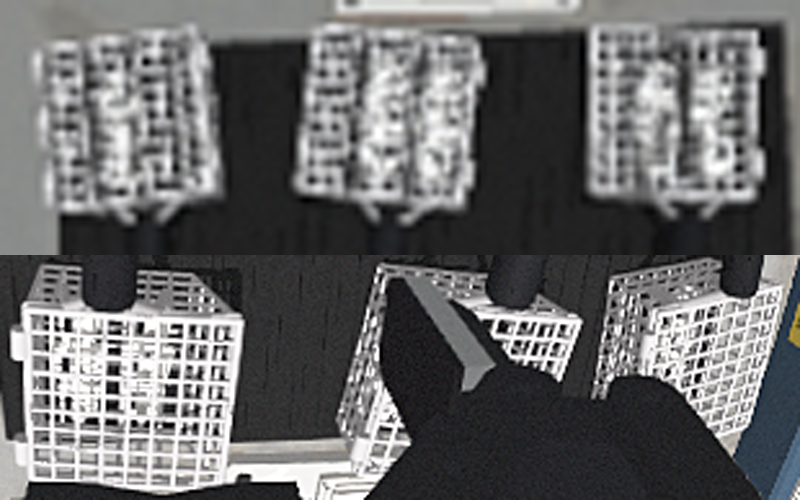

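Contents: right basket two parts, middle two, left one (bright plates at (660/715,110), (385/445,110), (115,110)); with link_7 that's six. Grasp the right basket, tilted 45°.

```bash
cat >> h.py <<'E'
def pose(g,yaw,phi,back=0,h=75): # tip pose gripping a grip axis point g=(x,y) at height h, basket yaw, tilt phi, standoff back
    R=tilt(180+yaw,phi); return np.array([g[0],g[1],h])+(18.7-back)*R[:,2],R
E
python3 - <<'E'
from h import *
g=(420,-126.5)
p,R=pose(g,-1.5,-45,100); print(p,R[:,2]); go(p,R)
E
```

```text
[ 418.49514532 -183.96808168  132.48778131] [ 0.0185099   0.70686447 -0.70710678]
 shift(u) [-0.132 -0.374  0.482] rows>= 3.0 turn(u) [-0.25  -0.006  0.013] rows>= 7.0 then-shift [-0.148 -0.601  0.081]
```

```bash
python3 -m inch '[[[0,0,0],[-0.036,-0.001,0.002],0],[[0,0,0],[-0.036,-0.001,0.002],0],[[0,0,0],[-0.036,-0.001,0.002],0],[[0,0,0],[-0.036,-0.001,0.002],0],[[0,0,0],[-0.036,-0.001,0.002],0]]'
python3 -m inch '[[[0,0,0],[-0.036,-0.001,0.002],0],[[0,0,0],[-0.034,-0.001,0.002],0],[[-0.05,-0.2,0.027],[0,0,0],0],[[-0.05,-0.2,0.027],[0,0,0],0],[[-0.05,-0.2,0.027],[0,0,0],0]]'
python3 -m inch '[[[0,0,0],[0,0,0],0],[[0,0,0],[0,0,0],0]]'
python3 - <<'E'
from h import *
st(); go(*pose((420,-126.5),-1.5,-45,0)); s=monitor.observe()
E
```

```text
time_s: 9.52
ee_pos: [399.0, -109.5, 186.4]
tcp_rot: [0.029, 3.003, 0.88]
contact_force: [0.3, 0.1, -0.5]
width: 85.2
gripper_force: 0.0
time_s: 9.93
ee_pos: [419.7, -165.7, 112.0]
tcp_rot: [0.048, 2.89, 1.198]
contact_force: [0.3, 0.0, 0.2]
width: 85.3
gripper_force: 0.0
time_s: 10.1
ee_pos: [419.4, -164.8, 112.6]
tcp_rot: [0.048, 2.89, 1.201]
contact_force: [-0.4, -0.1, 0.8]
width: 85.3
gripper_force: 0.0
10.1 tip [ 418.8 -184.3  132. ] x [-1.    0.03  0.  ] z [ 0.02  0.71 -0.71] q [-0.89  0.6  -0.1   1.52  0.48 -1.03] F [-0.4 -0.1  0.8] w 85.3 g 0.0
 shift(u) [0.005 0.002 0.666] rows>= 3.0 turn(u) [ 0.001  0.001 -0.002] rows>= 1.0 then-shift [0.003 0.003 0.666]
```

```bash
python3 -m inch '[[[0,0,0.2],[0,0,0],0],[[0,0,0.2],[0,0,0],0],[[0,0,0.16],[0,0,0],0],[[0,0,0.105],[0,0,0],0],[[0,0,0],[0,0,0],0]]'
python3 -m inch '[[[0,0,0],[0,0,0],1],[[0,0,0],[0,0,0],1],[[0,0,0],[0,0,0],1],[[0,0,0],[0,0,0],1],[[0,0,0],[0,0,0],1]]'
python3 -m inch '[[[0,0,0],[0,0,0],1],[[0,0,0],[0,0,0],1],[[0,0,0],[0,0,0],1]]'
python3 - <<'E'
from h import *
st()
E
```

```text
time_s: 10.52
ee_pos: [420.8, -91.2, 43.1]
tcp_rot: [0.042, 2.891, 1.2]
contact_force: [0.5, 0.6, 0.1]
width: 85.4
gripper_force: 0.0
time_s: 10.93
ee_pos: [422.1, -94.8, 43.5]
tcp_rot: [0.042, 2.888, 1.196]
contact_force: [-0.3, 0.4, -0.2]
width: 25.8
gripper_force: 0.0
time_s: 11.18
ee_pos: [421.9, -94.4, 43.3]
tcp_rot: [0.042, 2.889, 1.197]
contact_force: [-1.8, -1.5, 2.7]
width: 21.2
gripper_force: 59.1
11.18 tip [ 421.3 -113.9   62.7] x [-1.    0.03 -0.  ] z [ 0.02  0.71 -0.71] q [-0.8   0.6  -0.32  1.26  0.53 -0.95] F [-1.8 -1.5  2.7] w 21.2 g 59.1
```

Gripped (21 mm, 59 N). Lift and carry above the clean bay.

```bash
python3 -m inch '[[[0,0.06,-0.06],[0,0,0],1],[[0,0.115,-0.115],[0,0,0],1],[[0,0.115,-0.115],[0,0,0],1],[[0,0.115,-0.115],[0,0,0],1],[[0,0.115,-0.115],[0,0,0],1]]'
python3 -m inch '[[[0,0,0],[0,0,0],1],[[0,0,0],[0,0,0],1]]'
python3 - <<'E'
from h import *
st(); go(*pose((375.5,-335.6),-5.7,-45,0,h=185)); c=camera_model("wrist"); im,d=get_image("wrist"); np.savez("w5.npz",im=im,d=d,R=c["R"],t=c["t"]); grips("w5.npz",170,210)
E
```

```text
time_s: 11.6
ee_pos: [421.2, -94.1, 154.4]
tcp_rot: [0.041, 2.889, 1.197]
contact_force: [0.9, -1.0, -3.1]
width: 20.7
gripper_force: 59.0
time_s: 11.77
ee_pos: [421.7, -94.5, 153.6]
tcp_rot: [0.04, 2.889, 1.194]
contact_force: [0.3, 0.8, -4.2]
width: 20.9
gripper_force: 59.1
11.77 tip [ 421.1 -113.9  173.1] x [-1.    0.03 -0.  ] z [ 0.02  0.71 -0.71] q [-0.8   0.48 -0.18  1.52  0.53 -0.95] F [ 0.3  0.8 -4.2] w 20.9 g 59.1
 shift(u) [ 0.245 -0.996 -0.982] rows>= 6.0 turn(u) [-0.    -0.015  0.017] rows>= 1.0 then-shift [ 0.147 -1.005 -0.992]
px [300.    409.375] n 18927 x 357.0 450.0 y(350) -134.7 y(400) -157.3 yaw -24.4 ztop [192.3 197.7]
px [465.625 381.25 ] n 236 x 413.0 415.0 y(350) -213.7 y(400) -135.4 yaw 57.4 ztop [200.4 205.9]
```

```bash
python3 -m inch '[[[0.015,-0.06,-0.06],[0,0,0],1],[[0.03,-0.12,-0.118],[0,0,0],1],[[0.03,-0.12,-0.118],[0,0,0],1],[[0.03,-0.12,-0.118],[0,0,0],1],[[0.03,-0.12,-0.118],[0,0,0],1]]'
python3 -m inch '[[[0.03,-0.12,-0.118],[0,0,0],1],[[0.03,-0.12,-0.118],[0,0,0],1],[[0.03,-0.12,-0.118],[0,0,0],1],[[0.02,-0.096,-0.096],[-0.0,-0.008,0.009],1],[[0,0,0],[0,-0.008,0.008],1]]'
python3 -m inch '[[[0,0,0],[0,0,0],1],[[0,0,0],[0,0,0],1],[[0,0,0],[0,0,0],1]]'
python3 - <<'E'
from h import *
st(); go(*pose((375.5,-335.6),-5.7,-45,0,h=157))
E
```

```text
time_s: 12.23
ee_pos: [397.1, -208.6, 151.4]
tcp_rot: [0.042, 2.889, 1.199]
contact_force: [1.1, 0.2, -3.3]
width: 21.0
gripper_force: 59.3
time_s: 12.65
ee_pos: [377.7, -306.3, 149.4]
tcp_rot: [0.153, 2.861, 1.187]
contact_force: [-0.5, -1.6, -4.5]
width: 20.9
gripper_force: 59.3
time_s: 12.9
ee_pos: [378.5, -302.1, 151.6]
tcp_rot: [0.145, 2.862, 1.188]
contact_force: [0.6, -1.1, -3.4]
width: 20.5
gripper_force: 59.3
12.9 tip [ 376.5 -321.5  171. ] x [-0.99  0.1  -0.  ] z [ 0.07  0.7  -0.71] q [-1.1   0.68  0.18  1.77  0.39 -1.14] F [ 0.6 -1.1 -3.4] w 20.5 g 59.3
 shift(u) [-0.002 -0.133  0.124] rows>= 1.0 turn(u) [ 0.     0.001 -0.   ] rows>= 1.0 then-shift [-0.002 -0.133  0.124]
```

```bash
python3 -m inch '[[[0,-0.06,0.055],[0,0,0],1],[[0,-0.055,0.055],[0,0,0],1],[[0,0,0],[0,0,0],1],[[0,-0.015,0],[0.015,0,0],1],[[0,-0.029,-0.001],[0.03,0,0],1]]'
python3 -m inch '[[[0,-0.029,-0.0014],[0.03,0,0],1],[[0,-0.029,-0.0014],[0.03,0,0],1],[[0,-0.029,-0.0014],[0.03,0,0],1],[[0,-0.029,-0.0014],[0.03,0,0],1],[[0,-0.029,-0.0014],[0.03,0,0],1]]'
python3 -m inch '[[[0,-0.029,-0.0014],[0.03,0,0],1],[[0,-0.029,-0.0014],[0.03,0,0],1],[[0,-0.029,-0.0014],[0.03,0,0],1],[[0,0,0],[0,0,0],1]]'
python3 - <<'E'
from h import *
st(); s=monitor.observe(); print("axis",s["ee_pos"]-46.2*Rn.from_rotvec(s["tcp_rot"]).as_matrix()[:,2])
E
```

```text
time_s: 13.32
ee_pos: [377.8, -308.1, 122.3]
tcp_rot: [0.153, 2.945, 0.987]
contact_force: [0.0, -0.8, -4.6]
width: 20.6
gripper_force: 59.2
time_s: 13.73
ee_pos: [376.2, -327.6, 116.0]
tcp_rot: [0.159, 3.116, 0.263]
contact_force: [-0.5, -0.7, -3.9]
width: 20.8
gripper_force: 59.1
time_s: 14.07
ee_pos: [374.4, -338.2, 115.5]
tcp_rot: [-0.156, -3.128, 0.178]
contact_force: [0.9, 0.5, -3.2]
width: 20.8
gripper_force: 59.2
14.07 tip [ 374.7 -335.1  142.8] x [-1.   0.1 -0. ] z [-0.01 -0.11 -0.99] q [-0.85  0.23 -0.36  0.9  -0.08 -0.75] F [ 0.9  0.5 -3.2] w 20.8 g 59.2
axis [ 374.86474384 -332.94270026  161.40224449]
```

```bash
python3 -m inch '[[[0,-0.029,-0.0014],[0.03,0,0],1],[[0,-0.029,-0.0014],[0.03,0,0],1],[[0,-0.029,-0.0014],[0.03,0,0],1],[[0,-0.029,-0.0014],[0.03,0,0],1],[[0,-0.029,-0.0014],[0.03,0,0],1]]'
python3 -m inch '[[[0,-0.029,-0.0014],[0.03,0,0],1],[[0,-0.029,-0.0014],[0.03,0,0],1],[[0,-0.029,-0.0014],[0.03,0,0],1],[[0,-0.029,-0.0014],[0.03,0,0],1],[[0,-0.029,-0.0014],[0.03,0,0],1]]'
python3 -m inch '[[[0,-0.029,-0.0014],[0.03,0,0],1],[[0,-0.022,-0.0014],[0.023,0,0],1],[[0,0,0],[0,0,0],1],[[0,0,0],[0,0,0],1],[[0,0,0],[0,0,0],1]]'
python3 -m inch '[[[0,0,0],[0,0,0],1],[[0,0,0],[0,0,0],1],[[0,0,0],[0,0,0],1],[[0,0,0],[0,0,0],1],[[0,0,0],[0,0,0],1]]'
python3 - <<'E'
from h import *
st(); s=monitor.observe(); R=Rn.from_rotvec(s["tcp_rot"]).as_matrix(); print("axis",s["ee_pos"]-46.2*R[:,2],"phi",np.degrees(np.arctan2(-R[1,2],-R[2,2])))
im,d=get_image("top"); np.savez("t2.npz",im=im,d=d)
w,dw=get_image("wrist"); A=cv2.resize(im[130:260,280:410],(400,400),interpolation=cv2.INTER_CUBIC); B=cv2.resize(w,(400,300)); B=np.vstack([B,np.zeros((100,400,3),np.uint8)])
cv2.imwrite("pics/d1.png",np.hstack([A,B]))
E
```

```text
time_s: 14.48
ee_pos: [372.6, -360.6, 122.2]
tcp_rot: [-0.152, -2.978, 0.892]
contact_force: [0.5, -1.2, -4.4]
width: 20.8
gripper_force: 59.4
time_s: 14.9
ee_pos: [371.5, -375.4, 137.6]
tcp_rot: [-0.134, -2.669, 1.551]
contact_force: [2.4, -1.7, -3.4]
width: 20.8
gripper_force: 59.8
time_s: 15.32
ee_pos: [371.6, -379.1, 142.8]
tcp_rot: [-0.128, -2.545, 1.735]
contact_force: [-0.3, 0.5, -3.4]
width: 21.0
gripper_force: 59.9
time_s: 15.73
ee_pos: [371.2, -379.0, 143.8]
tcp_rot: [-0.131, -2.543, 1.741]
contact_force: [0.7, -0.1, -2.7]
width: 21.1
gripper_force: 59.9
15.73 tip [ 373.8 -353.5  153.7] x [-0.99  0.1  -0.  ] z [-0.09 -0.93 -0.36] q [-0.42  0.32 -1.02 -0.45 -1.08 -0.74] F [ 0.7 -0.1 -2.7] w 21.1 g 59.9
axis [ 375.58568168 -336.20186624  160.51533924] phi 68.6699632226733
```

View pics/d1.png

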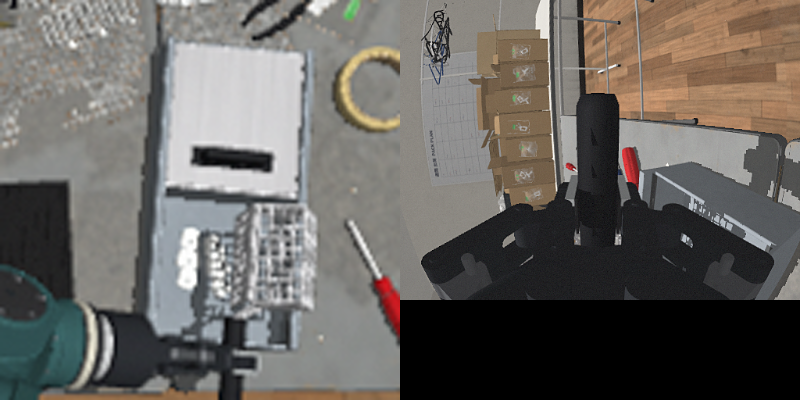

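The basket is turned over with its lid hanging; one part already visible at (187,258) in the bay, wrist load down to the empty basket's ~2.7 N. Turn back.

```bash
python3 -m inch '[[[0,0.029,-0.0014],[-0.03,0,0],1],[[0,0.029,-0.0014],[-0.03,0,0],1],[[0,0.029,-0.0014],[-0.03,0,0],1],[[0,0.029,-0.0014],[-0.03,0,0],1],[[0,0.029,-0.0014],[-0.03,0,0],1]]'
python3 -m inch '[[[0,0.029,-0.0014],[-0.03,0,0],1],[[0,0.029,-0.0014],[-0.03,0,0],1],[[0,0.029,-0.0014],[-0.03,0,0],1],[[0,0.029,-0.0014],[-0.03,0,0],1],[[0,0.029,-0.0014],[-0.03,0,0],1]]'
python3 -m inch '[[[0,0.029,-0.0014],[-0.03,0,0],1],[[0,0.029,-0.0014],[-0.03,0,0],1],[[0,0.029,-0.0014],[-0.03,0,0],1],[[0,0.029,-0.0014],[-0.03,0,0],1],[[0,0.029,-0.0014],[-0.03,0,0],1]]'
python3 -m inch '[[[0,0.029,-0.0014],[-0.03,0,0],1],[[0,0.029,-0.0014],[-0.03,0,0],1],[[0,0.029,-0.0014],[-0.03,0,0],1],[[0,0.029,-0.0014],[-0.03,0,0],1],[[0,0.029,-0.0014],[-0.03,0,0],1]]'
python3 -m inch '[[[0,0.029,-0.0014],[-0.03,0,0],1],[[0,0.1,-0.1],[0,0,0],1],[[0,0.08,-0.08],[0,0,0],1],[[0,0,0],[0,0,0],1],[[0,0,0],[0,0,0],1]]'
python3 - <<'E'
from h import *
st(); s=monitor.observe(); R=Rn.from_rotvec(s["tcp_rot"]).as_matrix(); print("axis",s["ee_pos"]-46.2*R[:,2],"phi",np.degrees(np.arctan2(-R[1,2],-R[2,2])))
go(*pose((420,-126.5),-1.5,-45,0,h=185))
E
```

```text
time_s: 16.25
ee_pos: [373.1, -367.8, 126.8]
tcp_rot: [-0.146, -2.881, 1.151]
contact_force: [1.8, -0.1, -3.1]
width: 21.1
gripper_force: 59.8
time_s: 16.67
ee_pos: [375.1, -349.6, 116.2]
tcp_rot: [-0.157, -3.092, 0.451]
contact_force: [0.4, 0.2, -3.0]
width: 21.0
gripper_force: 59.8
time_s: 17.08
ee_pos: [377.3, -328.7, 114.9]
tcp_rot: [0.158, 3.114, 0.282]
contact_force: [0.2, 0.4, -3.5]
width: 21.2
gripper_force: 59.8
time_s: 17.5
ee_pos: [379.3, -309.5, 123.2]
tcp_rot: [0.149, 2.941, 0.994]
contact_force: [-0.1, 0.0, -3.5]
width: 21.2
gripper_force: 59.9
time_s: 17.92
ee_pos: [379.8, -304.5, 163.7]
tcp_rot: [0.145, 2.89, 1.123]
contact_force: [-0.5, 1.0, -3.7]
width: 20.8
gripper_force: 60.0
17.92 tip [ 377.9 -323.   184. ] x [-0.99  0.1  -0.  ] z [ 0.07  0.67 -0.74] q [-1.09  0.65  0.19  1.76  0.38 -1.12] F [-0.5  1.  -3.7] w 20.8 g 60.0
axis [ 376.61721393 -335.53581282  197.75930266] phi -42.321812192722206
 shift(u) [-0.131  1.     1.018] rows>= 6.0 turn(u) [-0.014  0.017 -0.017] rows>= 1.0 then-shift [-0.237  0.944  1.051]
```

```bash
python3 -m inch '[[[0,0,0],[0,0,0],1],[[0,0,0],[0,0,0],1]]' | grep contact; python3 -m inch '[[[0,0,0],[0,0,0],1]]'|grep contact; python3 -m inch '[[[0,0,0],[0,0,0],1]]'|grep contact; python3 -m inch '[[[0,0,0],[0,0,0],1]]'|grep contact
python3 - <<'E'
from h import *
im,d=get_image("top"); c=camera_model("top"); P=cloud(c,d,"top"); np.savez("t3.npz",im=im,d=d)
a=np.radians(-5.9); ey=-np.array([np.cos(a),np.sin(a)]); ex=np.array([-ey[1]*-1,0]); ex=np.array([ey[1],-ey[0]])
q=P[...,:2]-np.array([479.5,-354]); X=q@ex; Y=q@ey
m=(abs(X)<76)&(abs(Y)<78)&(d>0)
print(np.histogram(P[...,2][m],[-5,3,9,12,16,20,25,40,70,120,300])[0])
mm=m&(P[...,2]>9)&(P[...,2]<30); n,l,s,ce=cv2.connectedComponentsWithStats(mm.astype(np.uint8))
for i in range(1,n):
    if s[i,4]>8: print(s[i],X[l==i].mean().round(),Y[l==i].mean().round(),np.ptp(X[l==i]).round(),np.ptp(Y[l==i]).round())
# basket interior via wrist
st_=monitor.observe(); R=Rn.from_rotvec(st_["tcp_rot"]).as_matrix(); ax=st_["ee_pos"]-46.2*R[:,2]; cw=camera_model("wrist"); w,dw=get_image("wrist"); Pw=cloud(cw,dw,"wrist"); np.savez("w6.npz",im=w,d=dw,R=cw["R"],t=cw["t"])
B=Rn.from_rotvec(R[:,0]*np.radians(0)).as_matrix()
phi=np.radians(-42.3+45)
bx=-R[:,0]; bz0=np.array([0,0,1.]); by0=np.cross(bz0,bx); 
by=by0; bz=bz0
ctr=ax+105*bx-70*bz
for nm,PP in(("w",Pw),("t",P)):
    e=PP-ctr; A=np.stack([e@bx,e@by,e@bz],-1); k=(abs(A[...,0])<40)&(abs(A[...,1])<34)&(A[...,2]>-15)&(A[...,2]<60); print(nm,np.histogram(A[...,2][k],[-15,-5,0,3,6,9,12,15,20,30,40,60])[0])
E
```

```text
contact_force: [0.8, 0.2, -2.1]
contact_force: [-0.2, 0.6, -2.6]
contact_force: [-0.5, -0.2, -1.6]
contact_force: [0.0, -0.1, -2.9]
[ 24 140  34   2   0   0   0  28  48 435]
w [0 6 2 0 0 0 0 0 0 0 0]
t [ 5 18 17  6  0  0  0  0  0  0 95]
```

Basket is empty (2.3 N mean, no plate-height points inside). Put it back.

```bash
python3 -m inch '[[[-0.013,0.1,0.1],[0,0,0],1],[[-0.016,0.12,0.122],[0,0,0],1],[[-0.016,0.12,0.122],[0,0,0],1],[[-0.016,0.12,0.122],[0,0,0],1],[[-0.016,0.12,0.122],[0,0,0],1]]'
python3 -m inch '[[[-0.016,0.12,0.122],[0,0,0],1],[[-0.016,0.12,0.122],[0,0,0],1],[[-0.016,0.1,0.1],[0,0,0],1],[[-0.006,0.08,0.08],[-0.007,0.009,-0.009],1],[[0,0,0],[-0.007,0.008,-0.008],1]]'
python3 -m inch '[[[0,0,0],[0,0,0],1],[[0,0,0],[0,0,0],1]]'
python3 - <<'E'
from h import *
st(); go(*pose((421.3,-127.2),-1.5,-45,0,h=76)); im,d=get_image("top");P=cloud(camera_model("top"),d,"top")
m=(P[...,2]>-5)&(P[...,2]<40)&(P[...,0]>320)&(P[...,0]<480)&(P[...,1]<-230)&(P[...,1]>-480)
np.savez("t4.npz",im=im,d=d)
E
```

```text
time_s: 18.85
ee_pos: [403.7, -180.8, 157.7]
tcp_rot: [0.146, 2.889, 1.126]
contact_force: [0.5, -0.5, -1.5]
width: 20.7
gripper_force: 60.0
time_s: 19.27
ee_pos: [420.3, -91.0, 154.5]
tcp_rot: [0.031, 2.894, 1.203]
contact_force: [0.7, -1.1, -1.8]
width: 20.7
gripper_force: 60.1
time_s: 19.43
ee_pos: [420.9, -94.1, 153.3]
tcp_rot: [0.038, 2.894, 1.201]
contact_force: [-1.1, -0.5, -2.5]
width: 20.9
gripper_force: 60.1
19.43 tip [ 420.4 -113.6  172.7] x [-1.    0.03  0.  ] z [ 0.02  0.71 -0.71] q [-0.8   0.49 -0.18  1.52  0.53 -0.95] F [-1.1 -0.5 -2.5] w 20.9 g 60.1
 shift(u) [-0.01  -0.521  0.516] rows>= 3.0 turn(u) [ 0. -0. -0.] rows>= 1.0 then-shift [-0.009 -0.52   0.516]
```

```bash
python3 -m inch '[[[0,-0.13,0.13],[0,0,0],1],[[0,-0.13,0.13],[0,0,0],1],[[0,-0.13,0.13],[0,0,0],1],[[0,-0.08,0.08],[0,0,0],1],[[0,-0.03,0.03],[0,0,0],1]]'
python3 -m inch '[[[0,-0.02,0.017],[0,0,0],1],[[0,0,0],[0,0,0],1]]'
python3 - <<'E'
from h import *
st()
E
```

```text
time_s: 19.9
ee_pos: [420.0, -93.8, 45.9]
tcp_rot: [0.041, 2.893, 1.202]
contact_force: [0.1, -0.4, -2.7]
width: 20.5
gripper_force: 60.1
time_s: 20.07
ee_pos: [420.7, -94.3, 44.0]
tcp_rot: [0.038, 2.892, 1.201]
contact_force: [-0.3, 0.2, 0.4]
width: 20.9
gripper_force: 60.1
20.07 tip [ 420.2 -113.7   63.4] x [-1.    0.03  0.  ] z [ 0.02  0.71 -0.71] q [-0.8   0.6  -0.32  1.27  0.53 -0.95] F [-0.3  0.2  0.4] w 20.9 g 60.1
```

```bash
python3 -m inch '[[[0,0,0],[0,0,0],0.3],[[0,0,0],[0,0,0],0],[[0,0,0],[0,0,0],0],[[0,0,0],[0,0,0],0],[[0,0,0],[0,0,0],0]]'
python3 -m inch '[[[0,0,-0.1],[0,0,0],0],[[0,0,-0.25],[0,0,0],0],[[0,0,-0.25],[0,0,0],0],[[0,0.15,-0.2],[0,0,0],0],[[0,0.2,-0.15],[0,0,0],0]]'
python3 -m inch '[[[0,0,0],[0,0,0],0],[[0,0,0],[0,0,0],0]]'
python3 - <<'E'
from h import *
st(); c=camera_model("wrist"); im,d=get_image("wrist"); np.savez("w7.npz",im=im,d=d,R=c["R"],t=c["t"]); grips("w7.npz")
P=cloud(c,d,"wrist")
t,dt=get_image("top"); np.savez("t5.npz",im=t,d=dt)
go(*pose((421,44.6),-6.5,-45,100))
cv2.imwrite("pics/m1.png",np.hstack([cv2.resize(im,(480,360)),cv2.resize(t[140:260,170:410][:,:,:],(320,160),interpolation=cv2.INTER_CUBIC).repeat(1,0) if 0 else cv2.copyMakeBorder(cv2.resize(t[130:265,170:410],(320,180),interpolation=cv2.INTER_CUBIC),0,180,0,0,cv2.BORDER_CONSTANT)]))
E
```

```text
time_s: 20.48
ee_pos: [420.8, -94.2, 43.9]
tcp_rot: [0.037, 2.893, 1.2]
contact_force: [-0.7, 0.4, 0.7]
width: 79.5
gripper_force: 0.0
time_s: 20.9
ee_pos: [419.1, -159.8, 182.5]
tcp_rot: [0.04, 2.893, 1.201]
contact_force: [0.5, -0.4, -1.4]
width: 85.5
gripper_force: 0.0
time_s: 21.07
ee_pos: [419.5, -158.3, 182.5]
tcp_rot: [0.036, 2.893, 1.197]
contact_force: [-0.7, -0.5, -0.7]
width: 85.3
gripper_force: 0.0
21.07 tip [ 419.  -177.7  202. ] x [-1.    0.03 -0.  ] z [ 0.02  0.71 -0.71] q [-0.88  0.53 -0.01  1.67  0.48 -1.02] F [-0.7 -0.5 -0.7] w 85.3 g 0.0
px [479.6875 234.375 ] n 1046 x 357.0 465.0 y(350) 50.8 y(400) 45.1 yaw -6.5 ztop [83.5 86.4]
px [546.875 221.875] n 578 x 359.0 467.0 y(350) 162.1 y(400) 167.7 yaw 6.3 ztop [82.9 86.2]
px [306.25  265.625] n 2489 x 356.0 463.0 y(350) -126.4 y(400) -127.9 yaw -1.7 ztop [84.5 86.7]
 shift(u) [0.042 0.453 1.096] rows>= 5.0 turn(u) [ 0.001 -0.02   0.02 ] rows>= 1.0 then-shift [0.14  0.449 1.089]
```

View pics/m1.png

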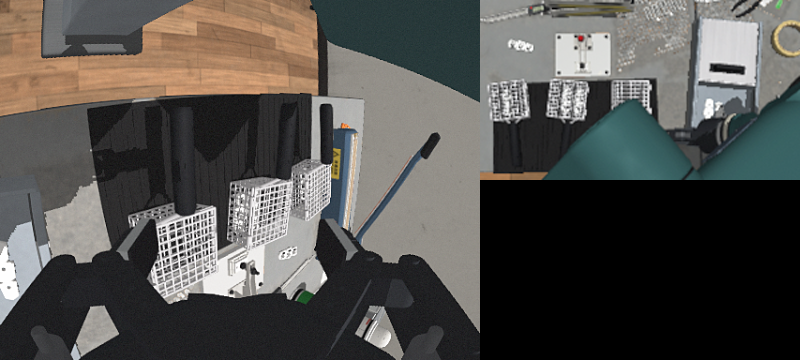

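Basket 3 stands upright, lid shut, in its place ((180,245) in the left view); middle basket's grip unchanged. Next the middle basket.

```bash
python3 -m inch '[[[0.009,0.09,0.22],[0,0,0],0],[[0.009,0.09,0.22],[0,0,0],0],[[0.009,0.09,0.22],[0,0,0],0],[[0.009,0.09,0.22],[0,0,0],0],[[0.009,0.09,0.21],[0,0,0],0]]'
python3 -m inch '[[[0,0,0],[0,-0.02,0.02],0],[[0,0,0],[0,0,0],0],[[0,0,0],[0,0,0],0]]'
python3 - <<'E'
from h import *
st(); go(*pose((421,43.7),-6.5,-45,0)); c=camera_model("wrist"); im,d=get_image("wrist"); np.savez("w8.npz",im=im,d=d,R=c["R"],t=c["t"]); grips("w8.npz")
E
```

```text
time_s: 21.58
ee_pos: [415.5, 7.8, 112.4]
tcp_rot: [0.038, 2.894, 1.204]
contact_force: [0.5, 0.4, -0.5]
width: 85.1
gripper_force: 0.0
time_s: 21.83
ee_pos: [415.7, 6.0, 113.6]
tcp_rot: [0.162, 2.859, 1.188]
contact_force: [-0.1, -0.3, -0.2]
width: 85.3
gripper_force: 0.0
21.83 tip [413.6 -13.3 133. ] x [-0.99  0.11  0.  ] z [ 0.08  0.7  -0.71] q [-0.68  0.39 -0.46  1.22  0.64 -0.73] F [-0.1 -0.3 -0.2] w 85.3 g 0.0
 shift(u) [-0.008 -0.004  0.669] rows>= 3.0 turn(u) [ 0.001 -0.001 -0.   ] rows>= 1.0 then-shift [-0.006 -0.003  0.669]
px [528.125  235.9375] n 1384 x 359.0 467.0 y(350) 162.4 y(400) 168.0 yaw 6.3 ztop [83.  86.3]
px [401.5625 285.9375] n 3220 x 357.0 465.0 y(350) 51.4 y(400) 45.8 yaw -6.4 ztop [84.  86.4]
px [ 25. 400.] n 3399 x 356.0 429.0 y(350) -118.6 y(400) -125.5 yaw -7.8 ztop [84.9 86.8]
```

```bash
python3 -m inch '[[[-0.006,-0.003,0.2],[0,0,0],0],[[0,0,0.2],[0,0,0],0],[[0,0,0.16],[0,0,0],0],[[0,0,0.108],[0,0,0],0],[[0,0,0],[0,0,0],0]]'
python3 -m inch '[[[0,0,0],[0,0,0],1],[[0,0,0],[0,0,0],1],[[0,0,0],[0,0,0],1],[[0,0,0],[0,0,0],1],[[0,0,0],[0,0,0],1]]'
python3 -m inch '[[[0,0,0],[0,0,0],1],[[0,0,0],[0,0,0],1],[[0,0,0],[0,0,0],1]]'
python3 - <<'E'
from h import *
st()
E
python3 -m inch '[[[0,0.06,-0.06],[0,0,0],1],[[0,0.115,-0.115],[0,0,0],1],[[0,0.115,-0.115],[0,0,0],1],[[0,0.115,-0.115],[0,0,0],1],[[0,0.115,-0.115],[0,0,0],1]]'
python3 -m inch '[[[0,0,0],[0,0,0],1],[[0,0,0],[0,0,0],1]]'
python3 - <<'E'
from h import *
st(); go(*pose((375.5,-335.6),-5.7,-45,0,h=188))
E
```

```text
time_s: 22.3
ee_pos: [424.7, 76.8, 41.2]
tcp_rot: [0.162, 2.86, 1.189]
contact_force: [0.0, -0.9, 0.8]
width: 85.9
gripper_force: 0.0
time_s: 22.72
ee_pos: [425.7, 75.1, 43.0]
tcp_rot: [0.164, 2.857, 1.186]
contact_force: [-7.1, 6.8, 17.6]
width: 25.7
gripper_force: 8.0
time_s: 22.97
ee_pos: [425.6, 75.7, 43.3]
tcp_rot: [0.164, 2.857, 1.187]
contact_force: [-0.7, 0.1, 7.4]
width: 20.8
gripper_force: 58.6
22.97 tip [423.3  56.4  62.7] x [-0.99  0.11  0.  ] z [ 0.08  0.7  -0.71] q [-0.53  0.43 -0.62  0.9   0.7  -0.56] F [-0.7  0.1  7.4] w 20.8 g 58.6
time_s: 23.38
ee_pos: [425.0, 75.4, 154.2]
tcp_rot: [0.164, 2.859, 1.186]
contact_force: [1.3, -0.4, -3.8]
width: 20.7
gripper_force: 59.2
time_s: 23.55
ee_pos: [425.7, 75.1, 153.3]
tcp_rot: [0.163, 2.858, 1.184]
contact_force: [0.3, 0.9, -3.8]
width: 20.3
gripper_force: 59.2
23.55 tip [423.5  55.8 172.8] x [-0.99  0.11 -0.  ] z [ 0.08  0.7  -0.71] q [-0.53  0.29 -0.46  1.21  0.7  -0.56] F [ 0.3  0.9 -3.8] w 20.3 g 59.2
 shift(u) [ 0.024 -1.787 -1.806] rows>= 10.0 turn(u) [ 0.     0.003 -0.003] rows>= 1.0 then-shift [ 0.061 -1.787 -1.805]
```

```bash
python3 -m inch '[[[0.002,-0.06,-0.06],[0,0,0],1],[[0.002,-0.12,-0.121],[0,0,0],1],[[0.002,-0.12,-0.121],[0,0,0],1],[[0.002,-0.12,-0.121],[0,0,0],1],[[0.002,-0.12,-0.121],[0,0,0],1]]'
python3 -m inch '[[[0.002,-0.12,-0.121],[0,0,0],1],[[0.002,-0.12,-0.121],[0,0,0],1],[[0.002,-0.12,-0.121],[0,0,0],1],[[0.002,-0.12,-0.121],[0,0,0],1],[[0.002,-0.12,-0.121],[0,0,0],1]]'
python3 -m inch '[[[0.002,-0.12,-0.121],[0,0,0],1],[[0.002,-0.12,-0.121],[0,0,0],1],[[0,-0.12,-0.121],[0,0,0],1],[[0,-0.12,-0.121],[0,0,0],1],[[0,-0.11,-0.112],[0,0,0],1]]'
python3 -m inch '[[[0,-0.06,-0.06],[0,0,0],1],[[0,0,0],[0,0,0],1],[[0,0,0],[0,0,0],1]]'
python3 - <<'E'
from h import *
st(); go(*pose((377,-337),-5.7,-45,0,h=160))
E
```

```text
time_s: 23.97
ee_pos: [410.0, -39.4, 152.2]
tcp_rot: [0.164, 2.859, 1.188]
contact_force: [0.7, -0.5, -3.7]
width: 20.7
gripper_force: 59.2
time_s: 24.38
ee_pos: [394.1, -166.4, 152.3]
tcp_rot: [0.165, 2.858, 1.188]
contact_force: [0.5, -0.3, -3.2]
width: 21.0
gripper_force: 59.3
time_s: 24.8
ee_pos: [379.2, -291.6, 152.5]
tcp_rot: [0.165, 2.858, 1.188]
contact_force: [0.6, 0.7, -3.3]
width: 20.7
gripper_force: 59.2
time_s: 25.05
ee_pos: [378.1, -303.1, 152.6]
tcp_rot: [0.166, 2.858, 1.189]
contact_force: [-0.1, 0.4, -3.6]
width: 20.9
gripper_force: 59.3
25.05 tip [ 375.9 -322.5  171.9] x [-0.99  0.11  0.  ] z [ 0.08  0.7  -0.7 ] q [-1.1   0.68  0.18  1.77  0.4  -1.14] F [-0.1  0.4 -3.6] w 20.9 g 59.3
 shift(u) [-0.016 -0.125  0.113] rows>= 1.0 turn(u) [ 0.001  0.003 -0.004] rows>= 1.0 then-shift [-0.015 -0.125  0.113]
```

```bash
python3 -m inch '[[[-0.008,-0.06,0.055],[0,0,0],1],[[-0.008,-0.06,0.055],[0,0,0],1],[[0,0,0],[0,0,0],1],[[0,-0.015,0],[0.015,0,0],1],[[0,-0.029,-0.001],[0.03,0,0],1]]'
for k in 1; do python3 -m inch '[[[0,-0.029,-0.0014],[0.03,0,0],1],[[0,-0.029,-0.0014],[0.03,0,0],1],[[0,-0.029,-0.0014],[0.03,0,0],1],[[0,-0.029,-0.0014],[0.03,0,0],1],[[0,-0.029,-0.0014],[0.03,0,0],1]]'; done
python3 -m inch '[[[0,-0.029,-0.0014],[0.03,0,0],1],[[0,-0.029,-0.0014],[0.03,0,0],1],[[0,-0.029,-0.0014],[0.03,0,0],1],[[0,-0.029,-0.0014],[0.03,0,0],1],[[0,-0.029,-0.0014],[0.03,0,0],1]]'
python3 -m inch '[[[0,-0.029,-0.0014],[0.03,0,0],1],[[0,-0.029,-0.0014],[0.03,0,0],1],[[0,-0.029,-0.0014],[0.03,0,0],1],[[0,-0.029,-0.0014],[0.03,0,0],1],[[0,-0.029,-0.0014],[0.03,0,0],1]]'
python3 -m inch '[[[0,-0.029,-0.0014],[0.03,0,0],1],[[0,-0.029,-0.0014],[0.03,0,0],1],[[0,-0.029,-0.0014],[0.03,0,0],1],[[0,-0.029,-0.0014],[0.03,0,0],1],[[0,-0.022,-0.0014],[0.023,0,0],1]]'
python3 -m inch '[[[0,0,0],[0,0,0],1],[[0,0,0],[0,0,0],1],[[0,0,0],[0,0,0],1],[[0,0,0],[0,0,0],1],[[0,0,0],[0,0,0],1]]'
python3 - <<'E'
from h import *
s=monitor.observe(); R=Rn.from_rotvec(s["tcp_rot"]).as_matrix(); print("axis",s["ee_pos"]-46.2*R[:,2],"phi",np.degrees(np.arctan2(-R[1,2],-R[2,2])))
E
python3 -m inch '[[[0,0,0],[0,0,0],1],[[0,0,0],[0,0,0],1],[[0,0,0],[0,0,0],1],[[0,0,0],[0,0,0],1],[[0,0,0],[0,0,0],1]]'
```

```text
time_s: 25.47
ee_pos: [379.6, -308.8, 123.0]
tcp_rot: [0.171, 2.942, 0.989]
contact_force: [0.6, -0.1, -3.9]
width: 21.0
gripper_force: 59.2
time_s: 25.88
ee_pos: [377.8, -328.2, 116.8]
tcp_rot: [0.178, 3.116, 0.265]
contact_force: [-0.1, -0.6, -3.0]
width: 20.7
gripper_force: 59.2
time_s: 26.3
ee_pos: [375.0, -349.1, 118.2]
tcp_rot: [-0.175, -3.084, 0.467]
contact_force: [0.2, -0.5, -4.6]
width: 21.0
gripper_force: 59.4
time_s: 26.72
ee_pos: [372.8, -367.3, 129.0]
tcp_rot: [-0.161, -2.867, 1.164]
contact_force: [1.3, -0.6, -4.2]
width: 20.9
gripper_force: 59.7
time_s: 27.13
ee_pos: [371.8, -378.4, 145.4]
tcp_rot: [-0.14, -2.531, 1.743]
contact_force: [1.0, -1.1, -3.0]
width: 21.4
gripper_force: 59.8
time_s: 27.55
ee_pos: [372.6, -379.9, 146.1]
tcp_rot: [-0.144, -2.534, 1.74]
contact_force: [-0.0, -0.4, -3.3]
width: 20.7
gripper_force: 59.8
axis [ 377.48891161 -337.08975207  162.68345394] phi 68.80458776833215
time_s: 27.97
ee_pos: [372.4, -379.7, 145.4]
tcp_rot: [-0.143, -2.533, 1.74]
contact_force: [-0.2, 0.5, -2.3]
width: 20.8
gripper_force: 59.8
```

```bash
python3 -m inch '[[[0,0.029,-0.0014],[-0.03,0,0],1],[[0,0.029,-0.0014],[-0.03,0,0],1],[[0,0.029,-0.0014],[-0.03,0,0],1],[[0,0.029,-0.0014],[-0.03,0,0],1],[[0,0.029,-0.0014],[-0.03,0,0],1]]'
python3 -m inch '[[[0,0.029,-0.0014],[-0.03,0,0],1],[[0,0.029,-0.0014],[-0.03,0,0],1],[[0,0.029,-0.0014],[-0.03,0,0],1],[[0,0.029,-0.0014],[-0.03,0,0],1],[[0,0.029,-0.0014],[-0.03,0,0],1]]'
python3 -m inch '[[[0,0.029,-0.0014],[-0.03,0,0],1],[[0,0.029,-0.0014],[-0.03,0,0],1],[[0,0.029,-0.0014],[-0.03,0,0],1],[[0,0.029,-0.0014],[-0.03,0,0],1],[[0,0.029,-0.0014],[-0.03,0,0],1]]'
python3 -m inch '[[[0,0.029,-0.0014],[-0.03,0,0],1],[[0,0.029,-0.0014],[-0.03,0,0],1],[[0,0.029,-0.0014],[-0.03,0,0],1],[[0,0.029,-0.0014],[-0.03,0,0],1],[[0,0.029,-0.0014],[-0.03,0,0],1]]'
python3 -m inch '[[[0,0.029,-0.0014],[-0.03,0,0],1],[[0,0.1,-0.1],[0,0,0],1],[[0,0.06,-0.06],[0,0,0],1],[[0,0,0],[0,0,0],1],[[0,0,0],[0,0,0],1]]'
python3 -m inch '[[[0,0,0],[0,0,0],1],[[0,0,0],[0,0,0],1]]'|grep contact
python3 -m inch '[[[0,0,0],[0,0,0],1]]'|grep contact
python3 -m inch '[[[0,0,0],[0,0,0],1]]'|grep contact
python3 - <<'E'
from h import *
st()
s=monitor.observe(); R=Rn.from_rotvec(s["tcp_rot"]).as_matrix(); ax=s["ee_pos"]-46.2*R[:,2]; print("axis",ax,"phi",np.degrees(np.arctan2(-R[1,2],-R[2,2])))
im,d=get_image("top"); P=cloud(camera_model("top"),d,"top")
bx=-R[:,0]; bz=np.array([0,0,1.]); by=np.cross(bz,bx); e=P-(ax+105*bx-70*bz); A=np.stack([e@bx,e@by,e@bz],-1)
k=(abs(A[...,0])<40)&(abs(A[...,1])<34)&(A[...,2]>-15)&(A[...,2]<60); print(np.histogram(A[...,2][k],[-15,-5,0,3,6,9,12,15,20,30,40,60])[0])
p,R2=pose((0,0),-6.5,-45,0); 
go(np.array([425.5,75.5,155.3])-27.5*tilt(173.5,-45)[:,2],tilt(173.5,-45))
E
```

```text
time_s: 28.38
ee_pos: [374.3, -368.4, 128.6]
tcp_rot: [-0.161, -2.875, 1.148]
contact_force: [-0.6, -1.2, -2.9]
width: 20.9
gripper_force: 59.6
time_s: 28.8
ee_pos: [376.5, -350.2, 117.9]
tcp_rot: [-0.173, -3.088, 0.45]
contact_force: [-0.1, 0.0, -3.1]
width: 20.8
gripper_force: 59.5
time_s: 29.22
ee_pos: [379.0, -329.4, 116.6]
tcp_rot: [0.176, 3.114, 0.283]
contact_force: [-0.3, 0.8, -3.0]
width: 20.9
gripper_force: 59.4
time_s: 29.63
ee_pos: [381.2, -310.1, 125.0]
tcp_rot: [0.166, 2.938, 0.994]
contact_force: [0.8, -0.0, -2.6]
width: 20.8
gripper_force: 59.4
time_s: 30.05
ee_pos: [381.7, -305.2, 161.1]
tcp_rot: [0.162, 2.887, 1.123]
contact_force: [0.4, -0.9, -2.7]
width: 20.6
gripper_force: 59.5
contact_force: [-0.7, 0.2, -2.4]
contact_force: [0.3, -0.0, -1.7]
contact_force: [0.8, -0.8, -2.7]
30.38 tip [ 379.6 -323.1  181.5] x [-0.99  0.11  0.  ] z [ 0.07  0.67 -0.74] q [-1.09  0.65  0.18  1.75  0.39 -1.11] F [ 0.8 -0.8 -2.7] w 20.6 g 59.5
axis [ 378.19547455 -335.72660195  195.25086437] phi -42.43709968770925
[  4  19  16   8   0   0   0   0   0   0 104]
 shift(u) [-0.008  1.851  1.757] rows>= 10.0 turn(u) [-0.013 -0.001  0.   ] rows>= 1.0 then-shift [-0.004  1.776  1.832]
```

Empty (2.3 N). Carry it back to its place.

```bash
python3 -m inch '[[[0,0.06,0.057],[0,0,0],1],[[0,0.123,0.117],[0,0,0],1],[[0,0.123,0.117],[0,0,0],1],[[0,0.123,0.117],[0,0,0],1],[[0,0.123,0.117],[0,0,0],1]]'
python3 -m inch '[[[0,0.123,0.117],[0,0,0],1],[[0,0.123,0.117],[0,0,0],1],[[0,0.123,0.117],[0,0,0],1],[[0,0.123,0.117],[0,0,0],1],[[0,0.123,0.117],[0,0,0],1]]'
python3 -m inch '[[[0,0.123,0.117],[0,0,0],1],[[0,0.123,0.117],[0,0,0],1],[[0,0.123,0.117],[0,0,0],1],[[0,0.123,0.117],[0,0,0],1],[[0,0.123,0.117],[0,0,0],1]]'
python3 -m inch '[[[-0.008,0.069,0.062],[-0.006,0,0],1],[[0,0,0],[-0.007,0,0],1],[[0,0,0],[0,0,0],1],[[0,0,0],[0,0,0],1]]'
python3 - <<'E'
from h import *
st(); R=tilt(173.5,-45); go(np.array([425.5,75.5,44.3])-27.5*R[:,2],R)
E
```

```text
time_s: 30.85
ee_pos: [394.4, -190.1, 159.4]
tcp_rot: [0.163, 2.886, 1.126]
contact_force: [0.0, -0.2, -2.3]
width: 20.8
gripper_force: 59.5
time_s: 31.27
ee_pos: [408.6, -63.5, 157.4]
tcp_rot: [0.163, 2.886, 1.125]
contact_force: [-0.3, -0.5, -2.2]
width: 20.9
gripper_force: 59.5
time_s: 31.68
ee_pos: [422.7, 63.0, 155.3]
tcp_rot: [0.163, 2.886, 1.126]
contact_force: [0.6, 0.1, -2.0]
width: 20.6
gripper_force: 59.5
time_s: 32.02
ee_pos: [425.8, 74.7, 155.1]
tcp_rot: [0.162, 2.861, 1.184]
contact_force: [-0.3, -0.7, -2.3]
width: 21.2
gripper_force: 59.5
32.02 tip [423.6  55.4 174.6] x [-0.99  0.11  0.  ] z [ 0.08  0.7  -0.71] q [-0.53  0.29 -0.46  1.21  0.7  -0.56] F [-0.3 -0.7 -2.3] w 21.2 g 59.5
 shift(u) [ 0.001 -0.518  0.527] rows>= 3.0 turn(u) [-0.    -0.001 -0.   ] rows>= 1.0 then-shift [ 0.003 -0.519  0.526]
```

```bash
python3 -m inch '[[[0,-0.13,0.132],[0,0,0],1],[[0,-0.13,0.132],[0,0,0],1],[[0,-0.13,0.132],[0,0,0],1],[[0,-0.08,0.08],[0,0,0],1],[[0,-0.035,0.037],[0,0,0],1]]'
python3 -m inch '[[[0,-0.015,0.015],[0,0,0],1],[[0,0,0],[0,0,0],1]]'
python3 -m inch '[[[0,0,0],[0,0,0],0.3],[[0,0,0],[0,0,0],0],[[0,0,0],[0,0,0],0],[[0,0,0],[0,0,0],0],[[0,0,0],[0,0,0],0]]'
python3 -m inch '[[[0,0,-0.1],[0,0,0],0],[[0,0,-0.25],[0,0,0],0],[[0,0,-0.25],[0,0,0],0],[[0,0.15,-0.2],[0,0,0],0],[[0,0.2,-0.15],[0,0,0],0]]'
python3 -m inch '[[[0,0,0],[0,0,0],0],[[0,0,0],[0,0,0],0]]'
python3 - <<'E'
from h import *
st(); c=camera_model("wrist"); im,d=get_image("wrist"); np.savez("w9.npz",im=im,d=d,R=c["R"],t=c["t"]); grips("w9.npz")
go(*pose((423,170.5),6.5,-45,100))
E
```

```text
time_s: 32.43
ee_pos: [425.2, 75.5, 45.6]
tcp_rot: [0.164, 2.862, 1.185]
contact_force: [-0.8, -0.3, -2.0]
width: 20.5
gripper_force: 59.6
time_s: 32.6
ee_pos: [425.8, 75.8, 44.5]
tcp_rot: [0.163, 2.86, 1.184]
contact_force: [0.1, -0.5, 0.4]
width: 20.8
gripper_force: 59.7
time_s: 33.02
ee_pos: [425.8, 76.0, 44.5]
tcp_rot: [0.161, 2.86, 1.183]
contact_force: [-0.3, -0.2, -0.6]
width: 79.8
gripper_force: 0.0
time_s: 33.43
ee_pos: [418.8, 11.2, 183.6]
tcp_rot: [0.165, 2.86, 1.183]
contact_force: [1.5, -0.4, -0.3]
width: 85.4
gripper_force: 0.0
time_s: 33.6
ee_pos: [419.3, 12.6, 183.3]
tcp_rot: [0.159, 2.859, 1.18]
contact_force: [-0.3, 0.9, -0.3]
width: 85.4
gripper_force: 0.0
33.6 tip [417.1  -6.7 202.8] x [-0.99  0.11 -0.  ] z [ 0.08  0.7  -0.71] q [-0.66  0.31 -0.35  1.39  0.65 -0.71] F [-0.3  0.9 -0.3] w 85.4 g 0.0
px [445.3125 223.4375] n 1238 x 358.0 466.0 y(350) 163.3 y(400) 168.9 yaw 6.4 ztop [83.6 86.5]
px [307.8125 262.5   ] n 2461 x 356.0 463.0 y(350) 50.4 y(400) 45.4 yaw -5.7 ztop [84.4 86.7]
px [ 25.  387.5] n 2634 x 359.0 463.0 y(350) -120.0 y(400) -123.9 yaw -4.5 ztop [84.8 86.7]
 shift(u) [0.033 0.241 0.892] rows>= 4.0 turn(u) [-0.001  0.051 -0.051] rows>= 2.0 then-shift [-0.147  0.23   0.883]
```

```bash
python3 -m inch '[[[0.008,0.06,0.223],[0,0,0],0],[[0.008,0.06,0.223],[0,0,0],0],[[0.008,0.06,0.223],[0,0,0],0],[[0.008,0.06,0.223],[0,0,0],0],[[0,0,0],[0,0.026,-0.026],0]]'
python3 -m inch '[[[0,0,0],[0,0.025,-0.025],0],[[0,0,0],[0,0,0],0],[[0,0,0],[0,0,0],0]]'
python3 - <<'E'
from h import *
st(); go(*pose((423,171),6.5,-45,0)); c=camera_model("wrist"); im,d=get_image("wrist"); np.savez("w10.npz",im=im,d=d,R=c["R"],t=c["t"]); grips("w10.npz")
E
```

```text
time_s: 34.07
ee_pos: [421.2, 138.2, 107.9]
tcp_rot: [-0.007, -2.894, -1.199]
contact_force: [0.1, -2.0, 1.5]
width: 85.3
gripper_force: 0.0
time_s: 34.32
ee_pos: [427.4, 133.2, 111.8]
tcp_rot: [0.16, -2.856, -1.183]
contact_force: [-0.1, -0.1, -0.4]
width: 85.4
gripper_force: 0.0
34.32 tip [429.6 113.9 131.2] x [-0.99 -0.11  0.  ] z [-0.08  0.7  -0.71] q [-0.36  0.4  -0.43  1.17  0.68 -0.63] F [-0.1 -0.1 -0.4] w 85.4 g 0.0
 shift(u) [-0.001  0.006  0.661] rows>= 3.0 turn(u) [ 0.    -0.001 -0.001] rows>= 1.0 then-shift [0.    0.006 0.661]
px [145.3125 285.9375] n 7377 x 356.0 453.0 y(350) 51.5 y(400) 46.5 yaw -5.7 ztop [85.  86.7]
px [406.25  284.375] n 3205 x 359.0 467.0 y(350) 163.6 y(400) 169.5 yaw 6.7 ztop [84.  86.4]
```

```bash
python3 -m inch '[[[0,0.009,0.2],[0,0,0],0],[[0,0,0.2],[0,0,0],0],[[0,0,0.16],[0,0,0],0],[[0,0,0.105],[0,0,0],0],[[0,0,0],[0,0,0],0]]'
python3 -m inch '[[[0,0,0],[0,0,0],1],[[0,0,0],[0,0,0],1],[[0,0,0],[0,0,0],1],[[0,0,0],[0,0,0],1],[[0,0,0],[0,0,0],1]]'
python3 -m inch '[[[0,0,0],[0,0,0],1],[[0,0,0],[0,0,0],1],[[0,0,0],[0,0,0],1]]'
python3 -m inch '[[[0,0.06,-0.06],[0,0,0],1],[[0,0.115,-0.115],[0,0,0],1],[[0,0.115,-0.115],[0,0,0],1],[[0,0.115,-0.115],[0,0,0],1],[[0,0.115,-0.115],[0,0,0],1]]'
python3 -m inch '[[[0,0,0],[0,0,0],1],[[0,0,0],[0,0,0],1]]'
python3 - <<'E'
from h import *
st(); go(*pose((377,-336),-5.7,-45,0,h=188))
E
```

```text
time_s: 34.78
ee_pos: [416.7, 205.2, 42.3]
tcp_rot: [0.159, -2.855, -1.183]
contact_force: [-0.7, 0.2, 0.5]
width: 85.4
gripper_force: 0.0
time_s: 35.2
ee_pos: [419.5, 203.3, 43.7]
tcp_rot: [0.162, -2.858, -1.183]
contact_force: [-8.9, 4.7, 18.8]
width: 25.4
gripper_force: 8.1
time_s: 35.45
ee_pos: [419.2, 203.9, 44.0]
tcp_rot: [0.163, -2.858, -1.184]
contact_force: [-1.7, -0.1, 8.6]
width: 20.6
gripper_force: 58.5
time_s: 35.87
ee_pos: [418.8, 203.6, 154.7]
tcp_rot: [0.162, -2.857, -1.181]
contact_force: [0.3, 0.7, -3.3]
width: 20.7
gripper_force: 59.3
time_s: 36.03
ee_pos: [419.5, 203.5, 153.9]
tcp_rot: [0.164, -2.859, -1.181]
contact_force: [-0.2, -0.9, -5.3]
width: 20.7
gripper_force: 59.3
36.03 tip [421.8 184.2 173.4] x [-0.99 -0.11 -0.  ] z [-0.08  0.7  -0.71] q [-0.21  0.3  -0.43  1.15  0.73 -0.45] F [-0.2 -0.9 -5.3] w 20.7 g 59.3
 shift(u) [ 0.646 -2.351 -2.355] rows>= 13.0 turn(u) [-0.001 -0.048  0.048] rows>= 2.0 then-shift [-0.075 -2.39  -2.403]
```

```bash
python3 -m inch '[[[0.016,-0.06,-0.06],[0,0,0],1],[[0.033,-0.12,-0.12],[0,0,0],1],[[0.033,-0.12,-0.12],[0,0,0],1],[[0.033,-0.12,-0.12],[0,0,0],1],[[0.033,-0.12,-0.12],[0,0,0],1]]'
python3 -m inch '[[[0.033,-0.12,-0.12],[0,0,0],1],[[0.033,-0.12,-0.12],[0,0,0],1],[[0.033,-0.12,-0.12],[0,0,0],1],[[0.033,-0.12,-0.12],[0,0,0],1],[[0.033,-0.12,-0.12],[0,0,0],1]]'
python3 -m inch '[[[0.033,-0.12,-0.12],[0,0,0],1],[[0.033,-0.12,-0.12],[0,0,0],1],[[0.033,-0.12,-0.12],[0,0,0],1],[[0.033,-0.12,-0.12],[0,0,0],1],[[0.033,-0.12,-0.12],[0,0,0],1]]'
python3 -m inch '[[[0.033,-0.12,-0.12],[0,0,0],1],[[0.033,-0.12,-0.12],[0,0,0],1],[[0.033,-0.12,-0.12],[0,0,0],1],[[0.033,-0.12,-0.12],[0,0,0],1],[[0.033,-0.12,-0.12],[0,0,0],1]]'
python3 -m inch '[[[0,0,0],[0,-0.024,0.024],1],[[0,0,0],[0,-0.024,0.024],1],[[0,0,0],[0,0,0],1],[[0,0,0],[0,0,0],1]]'
python3 - <<'E'
from h import *
st(); go(*pose((377,-336),-5.7,-45,0,h=160))
E
```

```text
time_s: 36.45
ee_pos: [409.4, 86.5, 152.7]
tcp_rot: [0.162, -2.855, -1.183]
contact_force: [0.8, 0.3, -4.2]
width: 20.4
gripper_force: 59.4
time_s: 36.87
ee_pos: [399.5, -43.0, 152.7]
tcp_rot: [0.162, -2.856, -1.183]
contact_force: [1.3, -0.2, -3.6]
width: 20.8
gripper_force: 59.4
time_s: 37.28
ee_pos: [389.5, -172.3, 152.6]
tcp_rot: [0.162, -2.856, -1.184]
contact_force: [1.5, -0.3, -3.6]
width: 20.9
gripper_force: 59.4
time_s: 37.7
ee_pos: [379.6, -301.5, 152.5]
tcp_rot: [0.162, -2.856, -1.184]
contact_force: [0.9, -0.2, -3.0]
width: 20.7
gripper_force: 59.4
time_s: 38.03
ee_pos: [379.2, -300.3, 153.4]
tcp_rot: [0.142, 2.866, 1.188]
contact_force: [-0.2, -0.6, -3.1]
width: 20.6
gripper_force: 59.4
38.03 tip [ 377.4 -319.7  172.8] x [-1.   0.1  0. ] z [ 0.07  0.7  -0.71] q [-1.1   0.68  0.18  1.77  0.39 -1.14] F [-0.2 -0.6 -3.1] w 20.6 g 59.4
 shift(u) [-0.009 -0.137  0.108] rows>= 1.0 turn(u) [ 0.    -0.001 -0.   ] rows>= 1.0 then-shift [-0.009 -0.137  0.108]
```

```bash
python3 -m inch '[[[-0.005,-0.07,0.055],[0,0,0],1],[[-0.004,-0.065,0.053],[0,0,0],1],[[0,0,0],[0,0,0],1],[[0,-0.015,0],[0.015,0,0],1],[[0,-0.029,-0.001],[0.03,0,0],1]]'
python3 -m inch '[[[0,-0.029,-0.0014],[0.03,0,0],1],[[0,-0.029,-0.0014],[0.03,0,0],1],[[0,-0.029,-0.0014],[0.03,0,0],1],[[0,-0.029,-0.0014],[0.03,0,0],1],[[0,-0.029,-0.0014],[0.03,0,0],1]]'
python3 -m inch '[[[0,-0.029,-0.0014],[0.03,0,0],1],[[0,-0.029,-0.0014],[0.03,0,0],1],[[0,-0.029,-0.0014],[0.03,0,0],1],[[0,-0.029,-0.0014],[0.03,0,0],1],[[0,-0.029,-0.0014],[0.03,0,0],1]]'
python3 -m inch '[[[0,-0.029,-0.0014],[0.03,0,0],1],[[0,-0.029,-0.0014],[0.03,0,0],1],[[0,-0.029,-0.0014],[0.03,0,0],1],[[0,-0.029,-0.0014],[0.03,0,0],1],[[0,-0.029,-0.0014],[0.03,0,0],1]]'
python3 -m inch '[[[0,-0.029,-0.0014],[0.03,0,0],1],[[0,-0.029,-0.0014],[0.03,0,0],1],[[0,-0.029,-0.0014],[0.03,0,0],1],[[0,-0.029,-0.0014],[0.03,0,0],1],[[0,-0.022,-0.0014],[0.023,0,0],1]]'
python3 -m inch '[[[0,0,0],[0,0,0],1],[[0,0,0],[0,0,0],1],[[0,0,0],[0,0,0],1],[[0,0,0],[0,0,0],1],[[0,0,0],[0,0,0],1]]'
python3 -m inch '[[[0,0,0],[0,0,0],1],[[0,0,0],[0,0,0],1],[[0,0,0],[0,0,0],1],[[0,0,0],[0,0,0],1],[[0,0,0],[0,0,0],1]]'
python3 - <<'E'
from h import *
s=monitor.observe(); R=Rn.from_rotvec(s["tcp_rot"]).as_matrix(); print("axis",s["ee_pos"]-46.2*R[:,2],"phi",np.degrees(np.arctan2(-R[1,2],-R[2,2])))
E
```

```text
time_s: 38.45
ee_pos: [380.3, -308.3, 121.8]
tcp_rot: [0.147, 2.95, 0.987]
contact_force: [-0.2, 0.0, -4.1]
width: 20.5
gripper_force: 59.3
time_s: 38.87
ee_pos: [378.9, -327.8, 115.7]
tcp_rot: [0.152, 3.12, 0.262]
contact_force: [-0.3, 1.7, -2.6]
width: 20.8
gripper_force: 59.4
time_s: 39.28
ee_pos: [376.6, -348.8, 117.2]
tcp_rot: [-0.149, -3.086, 0.472]
contact_force: [0.4, -0.3, -4.1]
width: 20.9
gripper_force: 59.6
time_s: 39.7
ee_pos: [374.8, -366.9, 128.2]
tcp_rot: [-0.137, -2.871, 1.17]
contact_force: [1.6, -1.6, -4.1]
width: 20.3
gripper_force: 59.8
time_s: 40.12
ee_pos: [374.3, -377.8, 144.0]
tcp_rot: [-0.118, -2.54, 1.745]
contact_force: [1.6, -0.8, -3.2]
width: 20.8
gripper_force: 60.2
time_s: 40.53
ee_pos: [374.4, -379.2, 144.6]
tcp_rot: [-0.124, -2.545, 1.741]
contact_force: [0.6, 0.8, -2.2]
width: 20.9
gripper_force: 60.2
time_s: 40.95
ee_pos: [374.1, -378.9, 144.0]
tcp_rot: [-0.123, -2.544, 1.742]
contact_force: [-0.1, 0.7, -3.0]
width: 21.0
gripper_force: 60.2
axis [ 378.33146275 -336.04936442  160.67008341] phi 68.70660856781667
```

```bash
python3 -m inch '[[[0,0.029,-0.0014],[-0.03,0,0],1],[[0,0.029,-0.0014],[-0.03,0,0],1],[[0,0.029,-0.0014],[-0.03,0,0],1],[[0,0.029,-0.0014],[-0.03,0,0],1],[[0,0.029,-0.0014],[-0.03,0,0],1]]'
python3 -m inch '[[[0,0.029,-0.0014],[-0.03,0,0],1],[[0,0.029,-0.0014],[-0.03,0,0],1],[[0,0.029,-0.0014],[-0.03,0,0],1],[[0,0.029,-0.0014],[-0.03,0,0],1],[[0,0.029,-0.0014],[-0.03,0,0],1]]'
python3 -m inch '[[[0,0.029,-0.0014],[-0.03,0,0],1],[[0,0.029,-0.0014],[-0.03,0,0],1],[[0,0.029,-0.0014],[-0.03,0,0],1],[[0,0.029,-0.0014],[-0.03,0,0],1],[[0,0.029,-0.0014],[-0.03,0,0],1]]'
python3 -m inch '[[[0,0.029,-0.0014],[-0.03,0,0],1],[[0,0.029,-0.0014],[-0.03,0,0],1],[[0,0.029,-0.0014],[-0.03,0,0],1],[[0,0.029,-0.0014],[-0.03,0,0],1],[[0,0.029,-0.0014],[-0.03,0,0],1]]'
python3 -m inch '[[[0,0.029,-0.0014],[-0.03,0,0],1],[[0,0.1,-0.1],[0,0,0],1],[[0,0.06,-0.06],[0,0,0],1],[[0,0,0],[0,0,0],1],[[0,0,0],[0,0,0],1]]'
python3 -m inch '[[[0,0,0],[0,0,0],1],[[0,0,0],[0,0,0],1]]'|grep contact
python3 -m inch '[[[0,0,0],[0,0,0],1]]'|grep contact
python3 -m inch '[[[0,0,0],[0,0,0],1]]'|grep contact
python3 - <<'E'
from h import *
st()
s=monitor.observe(); R=Rn.from_rotvec(s["tcp_rot"]).as_matrix(); ax=s["ee_pos"]-46.2*R[:,2]; print("axis",ax)
im,d=get_image("top"); P=cloud(camera_model("top"),d,"top")
bx=-R[:,0]; bz=np.array([0,0,1.]); by=np.cross(bz,bx); e=P-(ax+105*bx-70*bz); A=np.stack([e@bx,e@by,e@bz],-1)
k=(abs(A[...,0])<40)&(abs(A[...,1])<34)&(A[...,2]>-15)&(A[...,2]<60); print(np.histogram(A[...,2][k],[-15,-5,0,3,6,9,12,15,20,30,40,60])[0])
go(np.array([419.3,203.8,155])-27.5*tilt(186.5,-45)[:,2],tilt(186.5,-45))
E
```

```text
time_s: 41.37
ee_pos: [375.9, -367.8, 127.2]
tcp_rot: [-0.138, -2.88, 1.153]
contact_force: [0.6, -0.6, -3.0]
width: 20.8
gripper_force: 59.9
time_s: 41.78
ee_pos: [377.9, -349.7, 116.5]
tcp_rot: [-0.149, -3.091, 0.453]
contact_force: [0.6, 0.0, -3.3]
width: 21.0
gripper_force: 59.7
time_s: 42.2
ee_pos: [380.0, -328.8, 115.2]
tcp_rot: [0.151, 3.118, 0.281]
contact_force: [0.3, -1.1, -3.2]
width: 20.5
gripper_force: 59.6
time_s: 42.62
ee_pos: [381.9, -309.5, 123.5]
tcp_rot: [0.143, 2.946, 0.993]
contact_force: [-0.5, 0.6, -3.5]
width: 20.5
gripper_force: 59.6
time_s: 43.03
ee_pos: [382.4, -304.5, 159.5]
tcp_rot: [0.14, 2.895, 1.123]
contact_force: [0.3, 0.8, -3.1]
width: 20.7
gripper_force: 59.7
contact_force: [0.0, -0.1, -3.4]
contact_force: [-0.3, -0.2, -3.5]
contact_force: [0.1, 0.1, -2.6]
43.37 tip [ 380.6 -322.4  180. ] x [-1.   0.1  0. ] z [ 0.06  0.67 -0.74] q [-1.08  0.66  0.19  1.76  0.38 -1.12] F [ 0.1  0.1 -2.6] w 20.1 g 59.8
axis [ 379.37927346 -334.9978183   193.81523947]
[  0  17  12   5   0   0   0   0   2   0 108]
 shift(u) [0.079 2.48  2.316] rows>= 13.0 turn(u) [-0.014  0.046 -0.049] rows>= 2.0 then-shift [-0.628  2.336  2.381]
```

Empty. Return basket 1 to its place.

```bash
python3 -m inch '[[[0.004,0.06,0.056],[0,0,0],1],[[0.004,0.124,0.116],[0,0,0],1],[[0.004,0.124,0.116],[0,0,0],1],[[0.004,0.124,0.116],[0,0,0],1],[[0.004,0.124,0.116],[0,0,0],1]]'
python3 -m inch '[[[0.004,0.124,0.116],[0,0,0],1],[[0.004,0.124,0.116],[0,0,0],1],[[0.004,0.124,0.116],[0,0,0],1],[[0.004,0.124,0.116],[0,0,0],1],[[0.004,0.124,0.116],[0,0,0],1]]'
python3 -m inch '[[[0.004,0.124,0.116],[0,0,0],1],[[0.004,0.124,0.116],[0,0,0],1],[[0.004,0.124,0.116],[0,0,0],1],[[0.004,0.124,0.116],[0,0,0],1],[[0.004,0.124,0.116],[0,0,0],1]]'
python3 -m inch '[[[0.004,0.124,0.116],[0,0,0],1],[[0.004,0.124,0.116],[0,0,0],1],[[0.004,0.124,0.116],[0,0,0],1],[[0.004,0.124,0.116],[0,0,0],1],[[0.004,0.124,0.116],[0,0,0],1]]'
python3 -m inch '[[[0,0.06,0.056],[0,0,0],1],[[0,0,0],[-0.007,0.023,-0.0245],1],[[0,0,0],[-0.007,0.023,-0.0245],1],[[0,0,0],[0,0,0],1],[[0,0,0],[0,0,0],1]]'
python3 - <<'E'
from h import *
st(); R=tilt(186.5,-45); go(np.array([419.3,203.8,44.8])-27.5*R[:,2],R)
E
```

```text
time_s: 43.83
ee_pos: [390.2, -188.9, 158.7]
tcp_rot: [0.14, 2.894, 1.126]
contact_force: [1.3, -0.0, -2.2]
width: 20.8
gripper_force: 59.7
time_s: 44.25
ee_pos: [399.4, -61.8, 157.5]
tcp_rot: [0.14, 2.894, 1.125]
contact_force: [0.2, 0.2, -2.4]
width: 21.1
gripper_force: 59.7
time_s: 44.67
ee_pos: [408.5, 65.2, 156.2]
tcp_rot: [0.14, 2.894, 1.126]
contact_force: [1.1, 0.1, -2.3]
width: 20.7
gripper_force: 59.7
time_s: 45.08
ee_pos: [417.7, 192.3, 155.0]
tcp_rot: [0.14, 2.894, 1.126]
contact_force: [1.2, -0.0, -2.3]
width: 20.7
gripper_force: 59.7
time_s: 45.5
ee_pos: [419.7, 203.1, 154.0]
tcp_rot: [0.16, -2.857, -1.184]
contact_force: [0.1, 1.1, -2.5]
width: 20.7
gripper_force: 59.7
45.5 tip [421.9 183.8 173.5] x [-0.99 -0.11  0.  ] z [-0.08  0.7  -0.71] q [-0.22  0.3  -0.43  1.15  0.73 -0.45] F [ 0.1  1.1 -2.5] w 20.7 g 59.7
 shift(u) [ 0.001 -0.512  0.518] rows>= 3.0 turn(u) [ 0.    -0.    -0.001] rows>= 1.0 then-shift [ 0.002 -0.511  0.518]
```

```bash
python3 -m inch '[[[0,-0.13,0.132],[0,0,0],1],[[0,-0.13,0.132],[0,0,0],1],[[0,-0.13,0.132],[0,0,0],1],[[0,-0.08,0.08],[0,0,0],1],[[0,-0.03,0.032],[0,0,0],1]]'
python3 -m inch '[[[0,-0.014,0.014],[0,0,0],1],[[0,0,0],[0,0,0],1]]'
python3 -m inch '[[[0,0,0],[0,0,0],0.3],[[0,0,0],[0,0,0],0],[[0,0,0],[0,0,0],0],[[0,0,0],[0,0,0],0],[[0,0,0],[0,0,0],0]]'
python3 -m inch '[[[0,0,-0.1],[0,0,0],0],[[0,0,-0.25],[0,0,0],0],[[0,0,-0.25],[0,0,0],0],[[0,0.15,-0.2],[0,0,0],0],[[0,0.2,-0.15],[0,0,0],0]]'
python3 -m inch '[[[0,0,0],[0,0,0],0],[[0,0,0],[0,0,0],0]]'
python3 - <<'E'
from h import *
st(); t,dt=get_image("top"); np.savez("t6.npz",im=t,d=dt)
c=camera_model("top"); P=cloud(c,dt,"top")
m=(t.min(-1)>200)&(P[...,0]>630)&(P[...,0]<730)&(P[...,1]>120)&(P[...,1]<230); Q=P[m]
print(len(Q),Q.mean(0).round(1)); u=np.linalg.svd(Q[:,:2]-Q[:,:2].mean(0),full_matrices=False); print(np.degrees(np.arctan2(*u[2][0][::-1])), np.percentile(Q[:,2],[50,95]))
w=get_image("wrist")[0]
cv2.imwrite("pics/m2.png",np.hstack([cv2.resize(t[130:265,110:420],(800,348),interpolation=cv2.INTER_CUBIC)]))
go((640,172,215),down(90)); go((640,172,215),down(270))
E
```

```text
time_s: 45.92
ee_pos: [417.8, 204.2, 46.5]
tcp_rot: [0.158, -2.857, -1.184]
contact_force: [0.4, -0.6, -3.8]
width: 20.9
gripper_force: 59.8
time_s: 46.08
ee_pos: [419.0, 204.2, 45.4]
tcp_rot: [0.162, -2.858, -1.185]
contact_force: [-0.1, -0.3, -2.4]
width: 20.8
gripper_force: 59.7
time_s: 46.5
ee_pos: [419.4, 204.1, 45.2]
tcp_rot: [0.165, -2.858, -1.185]
contact_force: [-0.7, -0.1, 0.6]
width: 79.6
gripper_force: 0.0
time_s: 46.92
ee_pos: [427.0, 139.0, 184.1]
tcp_rot: [0.16, -2.858, -1.185]
contact_force: [0.0, 0.7, 0.6]
width: 85.6
gripper_force: 0.0
time_s: 47.08
ee_pos: [427.2, 140.6, 183.9]
tcp_rot: [0.167, -2.861, -1.184]
contact_force: [-0.7, -0.0, -0.3]
width: 85.2
gripper_force: 0.0
47.08 tip [429.3 121.3 203.4] x [-0.99 -0.11 -0.  ] z [-0.08  0.7  -0.71] q [-0.35  0.32 -0.33  1.34  0.69 -0.61] F [-0.7 -0.  -0.3] w 85.2 g 0.0
68 [684.1 172.    6. ]
-101.98559907969724 [ 5.57171698 14.80207361]
 shift(u) [-1.44   0.054  0.006] rows>= 6.0 turn(u) [ 0.187 -0.21   0.506] rows>= 15.0 then-shift [ 0.207  1.425 -0.035]
 shift(u) [-1.44   0.054  0.006] rows>= 6.0 turn(u) [ 0.203  0.181 -0.437] rows>= 13.0 then-shift [-0.207 -1.425 -0.035]
```

View pics/m2.png

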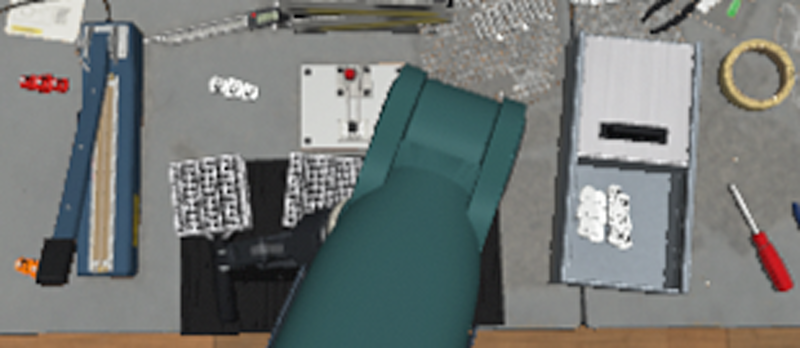

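Bay: parts seen in two groups at (592,213) and (622,215). Link candidates: white (233,88), red (45,82), orange (25,265): the white one left of the clamp fixture is link_7 (confirmed in the earlier crop). Fetch it.

Run:
```python
from h import *
go((684,172,160),down(258))
R0=Rn.from_rotvec(monitor.observe()["tcp_rot"]).as_matrix(); print(Rn.from_matrix(R0.T@tilt(186.5,0)).as_rotvec()/np.pi, "then z", -(258-186.5)/180)
z=np.load("t6.npz"); c=camera_model("top"); P=cloud(c,z["d"],"top"); im=z["im"]
a=np.radians(-5.9); ey=-np.array([np.cos(a),np.sin(a)]); ex=np.array([ey[1],-ey[0]])
q=P[...,:2]-np.array([479.5,-354]); X=q@ex; Y=q@ey; m=(abs(X)<76)&(abs(Y)<78)&(im.min(-1)>190)
n,l,s,ce=cv2.connectedComponentsWithStats(m.astype(np.uint8))
for i in range(1,n):
    k=l==i
    if s[i,4]>15: print(s[i,4],X[k].min(),X[k].max(),Y[k].min(),Y[k].max(),np.percentile(P[...,2][k],[5,25,50,75,95,100]).round())
```

```text
shift(u) [-1.731 -0.229  0.241] rows>= 7.0 turn(u) [ 0.216  0.156 -0.375] rows>= 12.0 then-shift [-0.56  -1.638  0.332]
[ 2.50198772e-01 -1.07186284e-04  5.54543720e-04] then z -0.3972222222222222
188 16.403344497938484 53.8482639699518 -53.4236176399246 19.33873760181564 [ 6. 10. 13. 16. 22. 28.]
136 -19.509245343149235 14.798389166663412 -55.89505336536716 26.352454299667635 [ 9. 18. 22. 25. 30. 37.]
```

```bash
python3 -m inch '[[[0,0,0],[0.0357,0,0],0],[[0,0,0],[0.0357,0,0],0],[[0,0,0],[0.0357,0,0],0],[[0,0,0],[0.0357,0,0],0],[[0,0,0],[0.0357,0,0],0]]'
python3 -m inch '[[[0,0,0],[0.0357,0,0],0],[[0,0,0],[0.036,0,0],0],[[0,0,0],[0,0,-0.036],0],[[0,0,0],[0,0,-0.036],0],[[0,0,0],[0,0,-0.036],0]]'
python3 -m inch '[[[0,0,0],[0,0,-0.036],0],[[0,0,0],[0,0,-0.036],0],[[0,0,0],[0,0,-0.036],0],[[0,0,0],[0,0,-0.036],0],[[0,0,0],[0,0,-0.036],0]]'
python3 -m inch '[[[0,0,0],[0,0,-0.036],0],[[0,0,0],[0,0,-0.036],0],[[0,0,0],[0,0,-0.036],0],[[-0.08,-0.234,0],[0,0,0],0],[[-0.08,-0.234,0],[0,0,0],0]]'
python3 -m inch '[[[-0.08,-0.234,0.02],[0,0,0],0],[[-0.08,-0.234,0.05],[0,0,0],0],[[-0.08,-0.234,0.09],[0,0,0],0],[[-0.08,-0.234,0.09],[0,0,0],0],[[-0.08,-0.234,0.08],[0,0,0],0]]'
python3 -m inch '[[[0,0,0],[0,0,0],0],[[0,0,0],[0,0,0],0]]'
python3 - <<'E'
from h import *
st(); c=camera_model("wrist"); im,d=get_image("wrist"); np.savez("w11.npz",im=im,d=d,R=c["R"],t=c["t"]); P=cloud(c,d,"wrist")
m=(im.min(-1)>150)&(abs(P[...,0]-684)<55)&(abs(P[...,1]-172)<55)&(P[...,2]<30)
n,l,s,ce=cv2.connectedComponentsWithStats(cv2.dilate(m.astype(np.uint8),np.ones((3,3))))
for i in range(1,n):
    k=(l==i)&m
    if k.sum()<100: continue
    Q=P[k]; u=np.linalg.svd(Q[:,:2]-Q[:,:2].mean(0),full_matrices=False)[2][0]; r=cv2.minAreaRect(Q[:,:2].astype(np.float32)); print(k.sum(),ce[i]/.64,Q.mean(0).round(1),np.degrees(np.arctan2(u[1],u[0])).round(1),r,np.percentile(Q[:,2],[5,50,95]).round(1))
go((684,172,10),down(258))
cv2.imwrite("pics/w11.png",cv2.resize(im,(600,450)))
E
```

```text
time_s: 47.6
ee_pos: [426.5, 140.6, 182.5]
tcp_rot: [0.177, -3.107, -0.343]
contact_force: [0.8, -0.6, -0.1]
width: 85.7
gripper_force: 0.0
time_s: 48.02
ee_pos: [425.6, 141.6, 181.4]
tcp_rot: [0.718, -3.057, -0.0]
contact_force: [-0.3, 0.5, 0.5]
width: 85.4
gripper_force: 0.0
time_s: 48.43
ee_pos: [425.8, 140.9, 181.4]
tcp_rot: [1.54, -2.736, -0.001]
contact_force: [0.1, 0.4, -0.4]
width: 85.6
gripper_force: 0.0
time_s: 48.85
ee_pos: [499.6, 149.7, 181.9]
tcp_rot: [1.975, -2.442, -0.001]
contact_force: [0.6, 0.3, 0.7]
width: 85.3
gripper_force: 0.0
time_s: 49.27
ee_pos: [685.2, 171.6, 130.5]
tcp_rot: [1.973, -2.442, -0.002]
contact_force: [0.5, -0.3, 0.6]
width: 85.1
gripper_force: 0.0
time_s: 49.43
ee_pos: [684.3, 171.3, 129.2]
tcp_rot: [1.972, -2.441, -0.004]
contact_force: [-0.1, 0.4, -0.6]
width: 85.2
gripper_force: 0.0
49.43 tip [684.5 171.3 156.7] x [-0.21 -0.98  0.  ] z [-0. -0. -1.] q [ 0.13  0.61  0.32  1.29  0.   -1.23] F [-0.1  0.4 -0.6] w 85.2 g 0.0
566 [401.76548001 247.18393112] [677.1 153.6   4.9] 10.4 ((680.11669921875, 156.28741455078125), (99.10597229003906, 44.451393127441406), 24.114013671875) [-0.4  5.4 10.4]
 shift(u) [-0.006 -0.004  0.991] rows>= 4.0 turn(u) [ 0.001 -0.    -0.001] rows>= 1.0 then-shift [-0.005 -0.001  0.991]
```

View pics/w11.png

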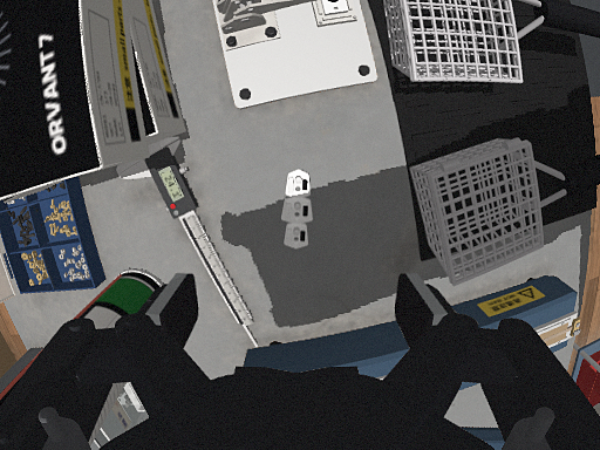

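The part is at (298,210) in this view, from (300,170) to (297,250), lying along the image's vertical.

Run:
```python
from h import *
k=800/600
for a in((300,170),(297,250),(284,210),(315,210),(299,210)): print(*wl("w11.npz",a[0]*k,a[1]*k,6))
```

```text
[673.3 140.6   6. ] [673.3 140.7   4.6]
[690.6 209.4   6. ] [ 6.914e+02  2.112e+02 -2.000e-01]
[693.9 171.4   6. ] [694.2 171.3   5.4]
[667.9 177.1   6. ] [ 6.686e+02  1.782e+02 -3.000e-01]
[681.3 174.2   6. ] [681.4 174.    5.8]
```

```bash
python3 - <<'E'
from h import *
go((682,174.5,1.5),down(256.3))
E
python3 -m inch '[[[-0.018,0.02,0.22],[0,0,0.008],0],[[0,0,0.25],[0,0,0],0],[[0,0,0.25],[0,0,0],0],[[0,0,0.16],[0,0,0],0],[[0,0,0.07],[0,0,0],0]]'
python3 -m inch '[[[0,0,0],[0,0,0],0],[[0,0,0],[0,0,0],0]]'
python3 - <<'E'
from h import *
st();go((682,174.5,1.5),down(256.3))
E
```

```text
shift(u) [-0.019  0.012  1.047] rows>= 4.0 turn(u) [ 0.001 -0.     0.009] rows>= 1.0 then-shift [-0.018  0.016  1.047]
time_s: 49.9
ee_pos: [678.9, 174.4, -11.8]
tcp_rot: [1.942, -2.465, -0.003]
contact_force: [-0.9, -0.7, 0.6]
width: 85.2
gripper_force: 0.0
time_s: 50.07
ee_pos: [682.0, 174.7, -7.6]
tcp_rot: [-1.943, 2.467, -0.001]
contact_force: [0.3, -0.3, 0.8]
width: 85.2
gripper_force: 0.0
50.07 tip [682.  174.7  19.9] x [-0.23 -0.97 -0.  ] z [ 0.  0. -1.] q [ 0.14  0.68  0.07  0.96 -0.   -1.2 ] F [ 0.3 -0.3  0.8] w 85.2 g 0.0
 shift(u) [0.001 0.    0.123] rows>= 1.0 turn(u) [-0.     0.     0.001] rows>= 1.0 then-shift [ 0.001 -0.     0.123]
```

```bash
python3 -m inch '[[[0,0,0.07],[0,0,0],0],[[0,0,0.05],[0,0,0],0],[[0,0,0],[0,0,0],0],[[0,0,0],[0,0,0],0.5],[[0,0,0],[0,0,0],1]]'
python3 -m inch '[[[0,0,0],[0,0,0],1],[[0,0,0],[0,0,0],1],[[0,0,0],[0,0,0],1],[[0,0,0],[0,0,0],1],[[0,0,0],[0,0,0],1]]'
python3 -m inch '[[[0,0,0],[0,0,0],1],[[0,0,0],[0,0,0],1]]'
python3 - <<'E'
from h import *
st()
E
```

```text
time_s: 50.48
ee_pos: [682.2, 174.6, -26.8]
tcp_rot: [-1.943, 2.468, -0.001]
contact_force: [0.0, -0.5, -0.7]
width: 63.9
gripper_force: 0.0
time_s: 50.9
ee_pos: [683.1, 175.1, -24.3]
tcp_rot: [-1.941, 2.465, -0.003]
contact_force: [-6.6, 1.2, 25.9]
width: 23.7
gripper_force: 62.8
time_s: 51.07
ee_pos: [683.1, 175.1, -24.3]
tcp_rot: [-1.941, 2.465, -0.003]
contact_force: [-7.1, 0.5, 26.3]
width: 23.0
gripper_force: 62.8
51.07 tip [683.  175.1   3.2] x [-0.23 -0.97 -0.  ] z [ 0.  0. -1.] q [ 0.14  0.7   0.05  0.92  0.   -1.2 ] F [-7.1  0.5 26.3] w 23.0 g 62.8
```

Gripped (23 mm). Lift and carry to the bay.

```bash
python3 -m inch '[[[0,0,-0.05],[0,0,0],1],[[0,0,-0.2],[0,0,0],1],[[0,0,-0.25],[0,0,0],1],[[0,0,-0.25],[0,0,0],1],[[0,0,-0.25],[0,0,0],1]]'
python3 -m inch '[[[0,0,-0.15],[0,0,0],1],[[0,0,0],[0,0,0],1],[[0,0,0],[0,0,0],1]]'
python3 - <<'E'
from h import *
st(); go((466,-388,170),down(174.1))
E
```

```text
time_s: 51.48
ee_pos: [681.6, 174.5, 124.9]
tcp_rot: [-1.943, 2.468, -0.0]
contact_force: [0.8, -0.2, -0.9]
width: 22.8
gripper_force: 59.0
time_s: 51.73
ee_pos: [682.6, 174.7, 146.7]
tcp_rot: [-1.942, 2.466, -0.003]
contact_force: [0.4, 0.3, -1.2]
width: 22.9
gripper_force: 59.0
51.73 tip [682.6 174.7 174.2] x [-0.23 -0.97 -0.  ] z [ 0.  0. -1.] q [ 0.14  0.6   0.35  1.31 -0.   -1.2 ] F [ 0.4  0.3 -1.2] w 22.9 g 59.0
 shift(u) [3.985 0.524 0.022] rows>= 15.0 turn(u) [-0.001  0.001  0.457] rows>= 12.0 then-shift [ 1.051 -3.88   0.028]
```

```bash
python3 -m inch '[[[0.12,0.016,0],[0,0,0],1],[[0.22,0.029,0],[0,0,0],1],[[0.22,0.029,0],[0,0,0],1],[[0.22,0.029,0],[0,0,0],1],[[0.22,0.029,0],[0,0,0],1]]'
python3 -m inch '[[[0.22,0.029,0],[0,0,0],1],[[0.22,0.029,0],[0,0,0],1],[[0.22,0.029,0],[0,0,0],1],[[0.22,0.029,0],[0,0,0],1],[[0.22,0.029,0],[0,0,0],1]]'
python3 -m inch '[[[0.22,0.029,0],[0,0,0],1],[[0.22,0.029,0],[0,0,0],1],[[0.22,0.029,0],[0,0,0],1],[[0.22,0.029,0],[0,0,0],1],[[0.22,0.029,0],[0,0,0],1]]'
python3 -m inch '[[[0.22,0.029,0],[0,0,0],1],[[0.22,0.029,0],[0,0,0],1],[[0.22,0.029,0],[0,0,0],1],[[0.12,0.015,0],[0,0,0.03],1],[[0,0,0],[0,0,0.039],1]]'
python3 -m inch '[[[0,0,0],[0,0,0.039],1],[[0,0,0],[0,0,0.039],1],[[0,0,0],[0,0,0.039],1],[[0,0,0],[0,0,0.039],1],[[0,0,0],[0,0,0.039],1]]'
python3 -m inch '[[[0,0,0],[0,0,0.039],1],[[0,0,0],[0,0,0.039],1],[[0,0,0],[0,0,0.039],1],[[0,0,0],[0,0,0.039],1],[[0,0,0],[0,0,0.037],1]]'
python3 -m inch '[[[0,0,0],[0,0,0],1],[[0,0,0],[0,0,0],1]]'
python3 - <<'E'
from h import *
st(); go((466,-388,45),down(174.1))
c=camera_model("wrist"); im,d=get_image("wrist"); np.savez("w12.npz",im=im,d=d,R=c["R"],t=c["t"]); cv2.imwrite("pics/w12.png",cv2.resize(im,(600,450)))
E
```

```text
time_s: 52.15
ee_pos: [625.9, 32.4, 143.7]
tcp_rot: [1.943, -2.467, -0.002]
contact_force: [1.1, -0.2, -0.0]
width: 22.8
gripper_force: 59.0
time_s: 52.57
ee_pos: [566.0, -122.9, 143.9]
tcp_rot: [1.943, -2.468, -0.002]
contact_force: [1.3, -0.0, -0.6]
width: 22.9
gripper_force: 59.0
time_s: 52.98
ee_pos: [506.3, -278.1, 143.9]
tcp_rot: [1.943, -2.468, -0.003]
contact_force: [0.2, 1.0, -0.7]
width: 23.0
gripper_force: 59.0
time_s: 53.4
ee_pos: [463.4, -390.1, 143.3]
tcp_rot: [1.656, -2.669, -0.003]
contact_force: [-0.3, 0.6, -0.8]
width: 23.0
gripper_force: 59.0
time_s: 53.82
ee_pos: [464.8, -386.7, 143.6]
tcp_rot: [0.775, -3.044, -0.003]
contact_force: [0.4, 0.4, -0.7]
width: 22.9
gripper_force: 59.0
time_s: 54.23
ee_pos: [464.9, -386.7, 143.7]
tcp_rot: [-0.169, -3.136, -0.003]
contact_force: [-0.0, 0.7, -0.5]
width: 22.8
gripper_force: 59.0
time_s: 54.4
ee_pos: [465.0, -386.9, 144.1]
tcp_rot: [-0.154, -3.137, -0.002]
contact_force: [0.1, 0.5, -0.5]
width: 22.6
gripper_force: 59.0
54.4 tip [ 465.1 -386.9  171.6] x [-1.   0.1  0. ] z [-0.  0. -1.] q [-0.83  0.42  0.03  1.18  0.   -0.73] F [ 0.1  0.5 -0.5] w 22.6 g 59.0
 shift(u) [-0.008 -0.008  0.844] rows>= 4.0 turn(u) [ 0.    -0.     0.002] rows>= 1.0 then-shift [-0.007 -0.007  0.844]
```

View pics/w12.png

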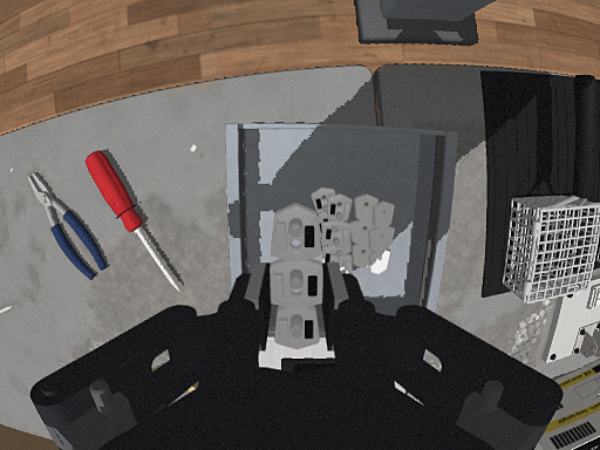

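```bash
python3 -m inch '[[[0,0,0.2],[0,0,0],1],[[0,0,0.24],[0,0,0],1],[[0,0,0.22],[0,0,0],1],[[0,0,0.12],[0,0,0],1],[[0,0,0.06],[0,0,0],1]]'
python3 -m inch '[[[0,0,0],[0,0,0],1],[[0,0,0],[0,0,0],0.5],[[0,0,0],[0,0,0],0.5],[[0,0,0],[0,0,0],0.5],[[0,0,0],[0,0,0],0.5]]'
python3 -m inch '[[[0,0,-0.15],[0,0,0],0.5],[[0,0,-0.25],[0,0,0],0.5],[[0,0,-0.25],[0,0,0],0.5],[[0,0,-0.25],[0,0,0],0.5],[[0,0,-0.1],[0,0,0],0.5]]'
python3 -m inch '[[[0,0.2,0],[0,0,0],0.5],[[0,0,0],[0,0,0],0.5],[[0,0,0],[0,0,0],0.5]]'
python3 - <<'E'
from h import *
st()
c=camera_model("wrist"); im,d=get_image("wrist"); np.savez("w13.npz",im=im,d=d,R=c["R"],t=c["t"]); P=cloud(c,d,"wrist")
a=np.radians(-5.9); ey=-np.array([np.cos(a),np.sin(a)]); ex=np.array([ey[1],-ey[0]])
q=P[...,:2]-np.array([479.5,-354]); X=q@ex; Y=q@ey; m=(abs(X)<74)&(abs(Y)<77)&(d>0)&(P[...,2]<150)
print(np.histogram(P[...,2][m],[-5,3,9,12,16,20,25,30,35,40,50,60,150])[0])
for z in (20,30,40,50): 
    k=m&(P[...,2]>z)
    if k.any(): print(z,k.sum(),X[k].min(),X[k].max(),Y[k].min(),Y[k].max())
cv2.imwrite("pics/w13.png",cv2.resize(im,(600,450)))
go((602,-366,72),down(84.3))
E
```

```text
time_s: 54.87
ee_pos: [464.2, -385.9, 16.2]
tcp_rot: [-0.155, -3.135, -0.005]
contact_force: [-0.5, 0.3, -0.5]
width: 23.0
gripper_force: 59.0
time_s: 55.28
ee_pos: [466.0, -387.8, 20.4]
tcp_rot: [0.159, 3.136, -0.002]
contact_force: [0.0, -0.2, -0.4]
width: 42.5
gripper_force: 0.0
time_s: 55.7
ee_pos: [466.5, -388.3, 175.0]
tcp_rot: [0.159, 3.132, -0.007]
contact_force: [0.1, -0.1, -0.8]
width: 42.9
gripper_force: 0.0
time_s: 55.95
ee_pos: [468.7, -356.7, 170.2]
tcp_rot: [0.157, 3.136, -0.001]
contact_force: [0.4, -0.9, 0.2]
width: 42.7
gripper_force: 0.0
55.95 tip [ 468.7 -356.7  197.7] x [-0.99  0.1  -0.  ] z [ 0. -0. -1.] q [-0.79  0.38  0.03  1.22  0.   -0.69] F [ 0.4 -0.9  0.2] w 42.7 g 0.0
[    0 11364  1327  1165   700   943   239    66     0     0    45  1131]
20 2424 -73.99852898439791 73.99755935282539 -54.982299361370636 76.9867391448508
30 1242 -73.99852898439791 73.99755935282539 -54.982299361370636 76.9867391448508
40 1176 -73.99852898439791 73.99755935282539 -54.982299361370636 76.9867391448508
50 1176 -73.99852898439791 73.99755935282539 -54.982299361370636 76.9867391448508
 shift(u) [-0.89   0.032  0.836] rows>= 5.0 turn(u) [0.  0.  0.5] rows>= 13.0 then-shift [0.031 0.891 0.835]
```

View pics/w13.png

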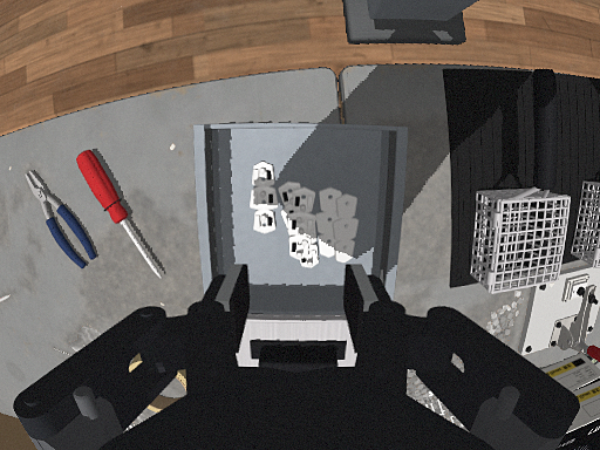

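All views show six parts in the bay, all below 35 mm high (link_7 at (264,200), the rest around (315,220)), and none outside. Now shut the cover.

```bash
python3 -m inch '[[[0,0,0],[0,0,0.039],0],[[0,0,0],[0,0,0.039],0],[[0,0,0],[0,0,0.039],0],[[0,0,0],[0,0,0.039],0],[[0,0,0],[0,0,0.039],0]]'
python3 -m inch '[[[0,0,0],[0,0,0.039],0],[[0,0,0],[0,0,0.039],0],[[0,0,0],[0,0,0.039],0],[[0,0,0],[0,0,0.039],0],[[0,0,0],[0,0,0.039],0]]'
python3 -m inch '[[[0,0,0],[0,0,0.039],0],[[0,0,0],[0,0,0.039],0],[[0,0,0],[0,0,0.032],0],[[0.006,0.22,0.03],[0,0,0],0],[[0.006,0.22,0.03],[0,0,0],0]]'
python3 -m inch '[[[0.006,0.22,0.03],[0,0,0],0],[[0.006,0.22,0.03],[0,0,0],0],[[0,0,0],[0,0,0],0],[[0,0,0],[0,0,0],0]]'
python3 - <<'E'
from h import *
st(); c=camera_model("wrist"); im,d=get_image("wrist"); P=cloud(c,d,"wrist")
m=(im.max(-1)<60)&(P[...,2]>85)&(P[...,2]<105)&(P[...,0]>560)&(P[...,0]<650)&(P[...,1]>-430)&(P[...,1]<-300)&(d>0); Q=P[m]; print(len(Q),Q.min(0),Q.max(0))
go((601.5,-367,72),down(84.1))
E
```

```text
time_s: 56.42
ee_pos: [468.3, -358.1, 168.9]
tcp_rot: [1.108, 2.94, 0.0]
contact_force: [-0.5, -0.3, 0.7]
width: 85.2
gripper_force: 0.0
time_s: 56.83
ee_pos: [468.3, -358.1, 168.9]
tcp_rot: [1.943, 2.469, 0.001]
contact_force: [-0.4, -0.2, -0.3]
width: 85.4
gripper_force: 0.0
time_s: 57.25
ee_pos: [534.3, -363.3, 160.7]
tcp_rot: [2.334, 2.102, 0.001]
contact_force: [0.0, -0.4, 0.1]
width: 85.4
gripper_force: 0.0
time_s: 57.58
ee_pos: [600.9, -367.5, 149.5]
tcp_rot: [-2.33, -2.106, -0.0]
contact_force: [-1.5, 0.5, -0.1]
width: 85.4
gripper_force: 0.0
57.58 tip [ 601.  -367.6  177. ] x [0.1  0.99 0.  ] z [-0.  0. -1.] q [-0.66  0.6   0.36  1.33  0.    1.01] F [-1.5  0.5 -0.1] w 85.4 g 0.0
1385 [ 591.14917071 -402.68723839   85.16508672] [ 610.14725328 -334.00469251   98.99446502]
 shift(u) [0.004 0.009 0.706] rows>= 3.0 turn(u) [-0. -0.  0.] rows>= 1.0 then-shift [0.005 0.009 0.706]
```

```bash
python3 -m inch '[[[0.004,0.006,0.22],[0,0,0],0],[[0,0,0.24],[0,0,0],0],[[0,0,0.17],[0,0,0],0],[[0,0,0.075],[0,0,0],0],[[0,0,0],[0,0,0],0]]'
python3 -m inch '[[[0,0,0],[0,0,0],1],[[0,0,0],[0,0,0],1],[[0,0,0],[0,0,0],1],[[0,0,0],[0,0,0],1],[[0,0,0],[0,0,0],1]]'
python3 -m inch '[[[0,0,0],[0,0,0],1],[[0,0,0],[0,0,0],1],[[0,0,0],[0,0,0],1],[[0,0,0],[0,0,0],1]]'
python3 - <<'E'
from h import *
st()
E
```

```text
time_s: 58.05
ee_pos: [598.7, -366.2, 43.2]
tcp_rot: [-2.33, -2.102, 0.001]
contact_force: [-1.2, 0.8, -0.4]
width: 85.4
gripper_force: 0.0
time_s: 58.47
ee_pos: [601.5, -367.1, 46.4]
tcp_rot: [2.33, 2.104, 0.001]
contact_force: [0.7, 0.5, -0.6]
width: 25.7
gripper_force: 0.0
time_s: 58.8
ee_pos: [601.2, -366.9, 46.2]
tcp_rot: [2.331, 2.105, 0.001]
contact_force: [-2.0, 1.0, 5.8]
width: 12.1
gripper_force: 59.2
58.8 tip [ 601.2 -366.9   73.7] x [ 0.1   0.99 -0.  ] z [ 0. -0. -1.] q [-0.66  0.64  0.15  1.08  0.    1.01] F [-2.   1.   5.8] w 12.1 g 59.2
```

```bash
python3 -m inch '[[[0.001,-0.08,0],[0,0,0],1],[[0.001,-0.13,0],[0,0,0],1],[[0.001,-0.13,0],[0,0,0],1],[[0.001,-0.13,0],[0,0,0],1],[[0.001,-0.13,0],[0,0,0],1]]'
python3 -m inch '[[[0.001,-0.13,0],[0,0,0],1],[[0.001,-0.13,0],[0,0,0],1],[[0.001,-0.11,0],[0,0,0],1],[[0,-0.06,0],[0,0,0],1],[[0,-0.03,0],[0,0,0],1]]'
python3 -m inch '[[[0,0,0],[0,0,0],1],[[0,0,0],[0,0,0],1]]'
```

```text
time_s: 59.22
ee_pos: [511.8, -357.0, 46.2]
tcp_rot: [2.33, 2.104, 0.002]
contact_force: [3.9, -1.7, 5.3]
width: 11.8
gripper_force: 59.4
time_s: 59.63
ee_pos: [442.7, -349.5, 46.2]
tcp_rot: [2.331, 2.104, 0.002]
contact_force: [2.7, 2.9, 8.1]
width: 12.1
gripper_force: 59.8
time_s: 59.8
ee_pos: [443.3, -349.5, 46.2]
tcp_rot: [2.331, 2.105, 0.001]
contact_force: [-1.7, 3.0, 11.8]
width: 12.4
gripper_force: 60.4
```

```bash
python3 -m inch '[[[0,-0.02,0],[0,0,0],1],[[0,-0.01,0],[0,0,0],1],[[0,0,0],[0,0,0],1]]'
python3 -m inch '[[[0,-0.02,0],[0,0,0],1],[[0,0,0],[0,0,0],1]]'
```

```text
time_s: 60.05
ee_pos: [439.3, -349.0, 46.2]
tcp_rot: [2.33, 2.105, 0.002]
contact_force: [0.3, 2.7, 11.7]
width: 12.1
gripper_force: 60.5
time_s: 60.22
ee_pos: [438.3, -349.0, 46.2]
tcp_rot: [2.328, 2.104, 0.006]
contact_force: [15.0, 4.5, 3.1]
width: 12.0
gripper_force: 60.7
```

```bash
python3 -m inch '[[[0,-0.01,0],[0,0,0],1],[[0,0,0],[0,0,0],1]]'
python3 -m inch '[[[0,0,0],[0,0,0],0.3],[[0,0,0],[0,0,0],0],[[0,0,0],[0,0,0],0],[[0,0,0],[0,0,0],0],[[0,0,0],[0,0,0],0]]'
python3 -m inch '[[[0,0,-0.15],[0,0,0],0],[[0,0,-0.25],[0,0,0],0],[[0,0,-0.25],[0,0,0],0],[[0,0,-0.25],[0,0,0],0],[[0,0,0],[0,0,0],0]]'
python3 -m inch '[[[-0.2,0,0],[0,0,0],0],[[-0.2,0,0],[0,0,0],0],[[0,0,0],[0,0,0],0],[[0,0,0],[0,0,0],0]]'
python3 - <<'E'
from h import *
st(); c=camera_model("wrist"); im,d=get_image("wrist"); P=cloud(c,d,"wrist")
m=(im.max(-1)<60)&(P[...,2]>85)&(P[...,2]<105)&(P[...,0]>400)&(P[...,0]<490)&(P[...,1]>-420)&(P[...,1]<-290)&(d>0); Q=P[m]; print("pull",len(Q),Q.min(0).round(1),Q.max(0).round(1))
t,dt=get_image("top"); Pt=cloud(camera_model("top"),dt,"top"); np.savez("t7.npz",im=t,d=dt)
for g,yaw in(((421,-127.5),-1.7),((421,43.7),-6),((423,171.7),6.5)):
    a=np.radians(yaw); ex=np.array([np.cos(a),np.sin(a)]); ey=np.array([-ex[1],ex[0]]); b=np.array(g)+105*ex
    q=Pt[...,:2]-b; X=q@ex; Y=q@ey
    k=(abs(X)<46)&(Y>-36)&(Y<54); k2=(abs(X)<55)&(abs(Y)<90)&(Pt[...,2]>62)
    print("basket",b.round(),np.histogram(Pt[...,2][k],[-5,9,20,40,48,58,70,200])[0],"high",k2.sum())
# white blobs on the table left over (link-like), outside tray/mat
w=(t.min(-1)>200)&(Pt[...,2]<40)&(Pt[...,0]>340)&(Pt[...,0]<780)&(Pt[...,1]>-700)&(Pt[...,1]<330)
n,l,s,ce=cv2.connectedComponentsWithStats(w.astype(np.uint8))
for i in range(1,n):
    if s[i,4]>25: Q=Pt[l==i]; print("white",s[i,4],Q.mean(0).round(),np.ptp(Q,axis=0).round())
E
```

```text
time_s: 60.38
ee_pos: [438.3, -349.0, 46.2]
tcp_rot: [2.326, 2.104, 0.009]
contact_force: [24.5, 4.2, -2.3]
width: 11.8
gripper_force: 60.1
time_s: 60.8
ee_pos: [434.0, -348.5, 45.4]
tcp_rot: [-2.332, -2.105, -0.0]
contact_force: [0.5, -0.6, 0.2]
width: 71.1
gripper_force: 0.0
time_s: 61.22
ee_pos: [435.7, -350.3, 187.1]
tcp_rot: [2.325, 2.1, 0.001]
contact_force: [-0.2, -0.4, 1.2]
width: 85.5
gripper_force: 0.0
time_s: 61.55
ee_pos: [427.6, -409.2, 179.9]
tcp_rot: [-2.333, -2.103, -0.001]
contact_force: [-0.2, -0.0, 0.1]
width: 85.5
gripper_force: 0.0
61.55 tip [ 427.6 -409.2  207.4] x [0.1  0.99 0.  ] z [ 0.  0. -1.] q [-0.9   0.39  0.07  1.25  0.    0.77] F [-0.2 -0.   0.1] w 85.5 g 0.0
pull 1267 [ 427.8 -386.2   91.5] [ 447.3 -316.7   99.1]
basket [ 526. -131.] [221  57  44  10 258  86   0] high 13
basket [525.  33.] [260  72  31   6 220  76   0] high 12
basket [527. 184.] [266  60  42  10 205  80   0] high 17
white 27 [ 772. -673.    8.] [20. 21. 18.]
white 69 [ 668. -409.   21.] [85. 13. 13.]
white 955 [649.   3.  13.] [114. 145.  26.]
```

The cover is shut against its stop. All three baskets stand upright on the mat with lids down. No part is left on the table: the white items still visible are the pen, the clamp plate and a packet.

```bash
python3 -c "
from cell import bot
print(bot.hand_in())"
```

```text
the job is handed in; nothing more can be done
None
```

The job is handed in at about 62 s: all three baskets were emptied into the clean bay and put back upright with lids shut, link_7 was placed in the bay by hand, the cover was slid shut against its stop, and the screwdriver was left where it lay.

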